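# Nip up the filling jig's lock nut with the adjustable wrench

### The arm

A 7-joint arm with a two-finger parallel gripper is mounted at the origin on a cart in front of the work surface, level with it; the furniture and walls round the work are solid. World frame = base frame: x ahead of the robot, y to its left, z up, the work surface at z = 0. Lengths are in m, angles in degrees, forces in N, time in s.
With the tool pointing down it reaches from about 0.425 to 0.875 m from the base axis. Payload 4.7 kg.
Tool frame: the origin (TCP) lies midway between the tips of the shut fingers; the grasp point (between the pads) lies 19 mm behind it; z points along the fingers, y is the direction in which the jaws open and shut (so a half turn about z gives the same grasp; the last joint's range is limited). The gripper opens to 87 mm and grips with 3 to 60 N. Pads are 19 mm wide; open, the fingers measure 117 mm over their backs; the gripper's body (75 mm by 190 mm) begins 51 mm behind the grasp point.
Start: joints at [-74.88, 18.392, -4.016, 83.108, 1.295, 78.541, -3.26], TCP at [0.161, 0.63, 0.223] pointing down, gripper open.
Joint ranges: [-163.93, 163.93], [-17.29, 119.83], [-79.2, 71.16], [3.27, 140.29], [-89.18, 269.18], [5.43, 117.66], [-154.24, 154.24]. Speed limits (degrees/s): [147.25, 147.25, 180, 180, 180, 180, 180].

### API

Orientations are given as [roll, pitch, yaw] about the fixed x, y, z axes, in that order (R = Rz(yaw) Ry(pitch) Rx(roll)).
In Python, from cell import robot, viewer, finder gives the robot as it stands.
- The arm moves only by the shell command python3 -m crank 'ROWS'. ROWS is JSON, one flat list of numbers, 7 for each row, row after row: the shift along the tool's x, y, z each as a share of 0.025 m, from -1 to 1, then the turn, a rotation vector about the tool's x, y, z each as a share of 0.08 rad, from -1 to 1, then the opening, from -1 (shut) to 1 (fully open), so that 0 is half open. A call has 1 to 20 rows; each row shifts and turns the commanded pose from where the row before left it, along the tool's axes as they then stand; what a row does not reach is not made up. A row lasts 1/10 s, in which the tool goes at most 50 mm and 8.59 degrees, less where a joint would pass 70% of its speed; a pose out of reach is approached as far as the arm can. A call with a number of a shift or a turn outside -1 to 1 is refused whole. A call with a gripper value outside its range is refused whole. The fingers move at their own pace and stop on an object; the grip force is fixed at half the most. Time passes only in rows, so rows that do not move let the fingers close. It gives the time, the measured TCP pose, the force and the opening at its end, in the units of the state.
- robot.state(): the state, without advancing time (a new reading comes with each control period).
- viewer.read_camera(name): name is "scene" or "top"; returns a dict with "pixels" (400x640x3 uint8, red, green, blue), "fx", "fy", "cx", "cy" (pixels), "xyz" and "rotation" of the camera in the world. Camera axes: x right, y down, z forward; pixel columns grow to the right and rows downward; lengths in m; the calibration is good to about 2 mm. A picture is of the moment at which its call begins. There is no depth.
- robot.finish_job(): hands the job in, once; it reports no verdict.
Trained networks look in a picture, given as the dict that the camera call returned (one of the last four; its "shot" number tells which), for a name from the list of things; names that differ only in an ending like _2 or _b are one class to them, and where a whole thing is asked for, a point or a joint stands for the part that bears it (a point fixed in the world has none). Each returns a list of dicts, best first, with "p" (0 to 1); they miss things now and then, are a little off and sometimes report something else, mostly with a low value. They report only what shows in the picture. A call takes as long as a camera call.
- finder.recognise(label, picture): "extent" ([left, top, right, bottom] in pixels, round what is visible of it).
The state is a dict: "time_s": time; "qpos": joint angles; "qd": joint speeds; "tau": joint torques, N m; "eef_pos": TCP position; "orientation": TCP orientation; "force": force on the tool from outside, world axes, zero at the start; "torque": the same for the moment, N m; "gripper_width": opening from 0.0 (shut) to 1.0 (fully open).
Only numpy, scipy, OpenCV 4.12 (cv2) and the standard library are available. Lean on these libraries where they do the work, as an engineer would, in place of code of your own. Each camera call takes 0.05 s, during which the arm holds its last target. There are 200 camera calls.

### The job

The brass lock nut on the bottle-filling jig has worked loose: put the adjustable wrench on it, roll the wrench's knurled worm until the jaws just fit the nut (do not push the movable jaw itself), then turn the nut clockwise with the wrench until its red paint mark lines up with the red mark on the jig, not past it. Leave the wrench sitting on the nut and do not disturb the other things on the bench.

Things in the scene. Friction and masses are not known exactly. Their poses are not given: they have to be found in the camera images.
- jig: bottle-filling jig, fixed: grey base plate 233x150 mm, 12 mm thick, corner screws to 18 mm; on it a round steel boss 136 mm across, flat top 24 mm above the worktop, with the lock nut at its middle. Origin: worktop level, on the nut's axis. x points along the red mark on the boss (19 to 67 mm out) to a black bottle nest (72 mm across) 112 mm out, holding a fixed white bottle up to 0.213 m high
- nut_top (a point): centre of the brass nut's top face, 49 mm above the worktop. Hexagonal nut, 30 mm across flats, 34.6 mm over corners, 25 mm high, standing on the boss; a fixed stud 16 mm across rises through it to 54 mm. Turns with the nut: its x axis points along the red mark (top and edge of one corner); corners lie every 60 degrees from there, flats between them
- lock_nut (a joint): turn of the nut about its vertical axis, rad, growing clockwise seen from above; 0 = the nut's red mark lines up with the jig's (nut x along jig x). It starts at -0.95 to -0.5: its mark lies that far anticlockwise. Drag about 0.12 N m; stays where it is left; no stop near 0
- wrench: loose steel adjustable wrench lying flat, 200 mm long, about 0.4 kg. Origin: underside, at the centre of a 30 mm nut lying against the fixed jaw. Handle along -x. Head 18 mm thick; jaws open to +x and reach x = 20 mm; throat bottom at x = -20 mm; fixed jaw's face at y = -15 mm, that jaw 21 mm thick. Lower it over the nut square to the flats, fixed jaw close to one, or it skews as the jaws close; it then lies flat on the boss
- wrench_handle (a point): middle of the wrench's handle, 120 mm along -x from its origin, 9 mm above its underside, axes as the wrench. The handle is straight, 68 to 180 mm from the origin, 24 to 26 mm wide (along y), from 2 to 16 mm above the underside, with a dark inlay. The wrench balances about 45 mm from its origin
- jaw: the wrench's movable jaw, on its +y side, 17 mm thick, sliding along the wrench's y. Origin: on its flat face, at underside level: jaw gap = 15 mm + its y in the wrench's frame (44 mm fully open, 27 mm least; 38 to 42 mm at the start). Geared to the worm; about 12 N of friction
- worm (a joint): turn of the wrench's worm, rad: knurled brass roller, 22 mm across, 25 mm long, axis along the wrench's y at x = -42 mm, y = 0, 11.5 mm up; its top is 22.5 mm above the underside, 4.5 mm proud of the head. Grows as its top is stroked towards the jaws (+x), closing them 3 mm per rad: gap = 44 mm - 3 mm x value. A fingertip pressed on it at 5 to 15 N rolls it, and slips once the jaws are tight
- scissors: blue-handled scissors, 87x199 mm, 9 mm thick, lying flat; origin at the underside's centre; a bystander
- funnel: blue plastic funnel standing on its 120 mm rim, 114 mm tall; origin at the underside's centre; a bystander
- tape_mask: roll of pale masking tape lying flat, 100 mm across, 25 mm high; origin at the underside's centre; a bystander
- tape_spare: roll of brown packing tape lying flat, 92 mm across, 48 mm high; origin at the underside's centre; a bystander
- tint_green: slim pale bottle with a green cap, 40 mm across, 166 mm tall; origin at the underside's centre; a bystander

How it is judged (in metres and radians):
On the way, in this order (a step that is already met when the one before it is completed fails the run):
1. the wrench lies flat on the boss round the nut with its jaws closed to fit the nut (gap at most 31.5 mm), before the nut has been turned to within 0.25 rad of its mark (horizontal distance between wrench and jig below 0.007 m and z of wrench in the frame of jig below 0.028 m and angle between wrench's own z axis and vertical below 0.06 rad and y of jaw in the frame of wrench below 0.0165 m and value of joint lock_nut below -0.25 rad), for 0.2 s.
2. the nut's mark lines up with the jig's (within 0.1 rad) with the wrench on the nut (horizontal distance between wrench and jig below 0.007 m and z of wrench in the frame of jig below 0.028 m and angle between wrench's own z axis and vertical below 0.06 rad and value of joint lock_nut between -0.1 and 0.1 rad), for 0.2 s.
At the end, for the whole second after the job is handed in: the nut's red mark is within 0.1 rad of the jig's mark; the wrench lies flat on the boss (within 4 mm in height, tilt under 0.06 rad), at rest, its origin within 7 mm of the nut's axis, its jaws still fitting the nut (gap at most 31.5 mm) (all of step 2 and y of jaw in the frame of wrench below 0.0165 m and linear speed of wrench below 0.02 m/s); the robot touches nothing.
It fails at once if the movable jaw is pushed or pinched directly by the fingers (over 8 N) (contact force between the fingers and jaw above 8 N).
It fails at once if the nut is turned more than 0.25 rad past the mark (value of joint lock_nut above 0.25 rad).
It fails at once if a bystander is moved more than 30 mm (distance of any of scissors, funnel, tape_mask, tape_spare, tint_green from where it was at the start of the episode above 0.03 m).
It also fails if it takes over 69 s, if anything falls off the work surface, if the arm or the gripper's body presses on something with over 40 N, if the wrist force passes 120 N, or if a joint passes its speed limit or range.

## Working session

There is one attempt and no reset: what is moved stays moved. The work goes in short steps, Python scripts to look and compute and a shell command to move; the robot and the scene stay as the last step left them, time stands still between calls to the robot, and variables do not carry over. Pictures are saved under pics/ and viewed, about 8 in all and at most 12, crops included, and the job is handed in when it is done.

```bash
ls; mkdir -p pics; cat > h.py <<'E'
import numpy as np, cv2, time
from cell import robot, viewer, finder
def ray(p,uv):
    R=np.array(p["rotation"]).reshape(3,3); d=R@np.array([(uv[0]-p["cx"])/p["fx"],(uv[1]-p["cy"])/p["fy"],1]); return np.array(p["xyz"]),d
def onz(p,uv,z):
    o,d=ray(p,uv); return (o+d*(z-o[2])/d[2])
def proj(p,X):
    R=np.array(p["rotation"]).reshape(3,3); c=R.T@(np.array(X)-np.array(p["xyz"])); return np.array([p["fx"]*c[0]/c[2]+p["cx"],p["fy"]*c[1]/c[2]+p["cy"]])
def save(p,n,crop=None,s=1):
    im=cv2.cvtColor(np.array(p["pixels"]),cv2.COLOR_RGB2BGR)
    if crop: l,t,r,b=crop; im=im[t:b,l:r]
    cv2.imwrite("pics/"+n,cv2.resize(im,None,fx=s,fy=s,interpolation=cv2.INTER_CUBIC))
E
python3 - <<'E'
from h import *
s=robot.state(); print(s)
for n in("top","scene"):
    p=viewer.read_camera(n); save(p,n+"0.png")
    print(n,{k:np.round(v,4).tolist() for k,v in p.items() if k!="pixels"})
    for l in ["jig","nut_top","wrench","wrench_handle","jaw","worm","scissors","funnel","tape_mask","tape_spare","tint_green"]:
        print(l,[(np.round(d["extent"]).tolist(),round(d["p"],2)) for d in finder.recognise(l,p)[:2]])
E
```

```text
pics
{'time_s': 0.0, 'qpos': array([-74.88032461,  18.43808447,  -4.01501881,  83.17447998,
         1.29554519,  78.54087013,  -3.26082387]), 'qd': array([-0.04832299, -0.09975396, -0.01909779,  0.06171098,  0.06012666,
       -0.0621682 ,  0.10776888]), 'tau': array([ 5.95239356e-06, -4.91291428e+01, -4.04381733e-01, -3.12527275e+01,
       -6.40174979e-02,  4.36315709e-02,  1.88420381e-04]), 'eef_pos': array([0.16060121, 0.62927851, 0.2214762 ]), 'orientation': array([-1.79891837e+02,  6.45664522e-03,  1.65688869e+02]), 'force': array([ 0.00291821, -0.24996152,  0.19330445]), 'torque': array([ 0.00201386,  0.02412138, -0.00025619]), 'gripper_width': 0.9984201567868625}
top {'fx': 398.9094, 'fy': 398.9094, 'cx': 322.5487, 'cy': 198.4614, 'xyz': [0.3756, -0.0496, 1.3587], 'rotation': [-173.5056, 0.7031, -91.2436], 'shot': 1}
jig [([336.0, 111.0, 386.0, 189.0], 0.79)]
nut_top [([430.0, 183.0, 457.0, 197.0], 0.44)]
wrench [([244.0, 173.0, 267.0, 234.0], 0.73)]
wrench_handle [([246.0, 174.0, 271.0, 235.0], 0.59)]
jaw []
worm []
scissors [([320.0, 225.0, 368.0, 246.0], 0.76)]
funnel [([402.0, 212.0, 437.0, 246.0], 0.82)]
tape_mask [([191.0, 230.0, 222.0, 259.0], 0.67)]
tape_spare [([419.0, 134.0, 448.0, 165.0], 0.68)]
tint_green [([430.0, 180.0, 459.0, 201.0], 0.8)]
scene {'fx': 382.2612, 'fy': 382.2612, 'cx': 316.2232, 'cy': 199.5883, 'xyz': [-0.1131, -0.882, 0.7854], 'rotation': [-124.7142, -1.1335, -37.7249], 'shot': 2}
jig [([331.0, 153.0, 407.0, 239.0], 0.63)]
nut_top []
wrench [([250.0, 169.0, 295.0, 190.0], 0.89)]
wrench_handle [([249.0, 169.0, 301.0, 194.0], 0.72)]
jaw [([280.0, 169.0, 291.0, 173.0], 0.62)]
worm []
scissors [([270.0, 218.0, 304.0, 260.0], 0.6)]
funnel [([326.0, 244.0, 370.0, 297.0], 0.86)]
tape_mask [([208.0, 167.0, 236.0, 182.0], 0.93)]
tape_spare [([414.0, 234.0, 444.0, 261.0], 0.94)]
tint_green [([389.0, 228.0, 413.0, 280.0], 0.79)]
```

View pics/top0.png

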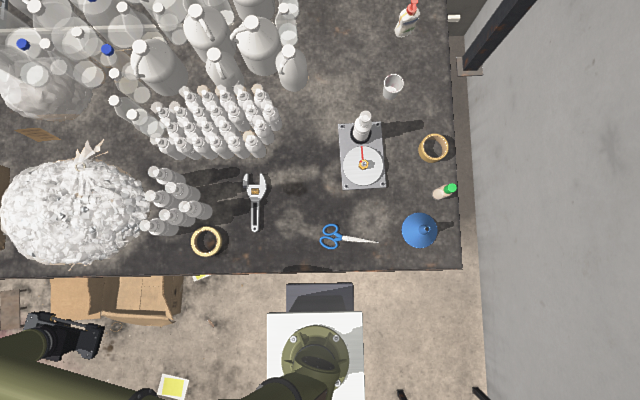

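View pics/scene0.png

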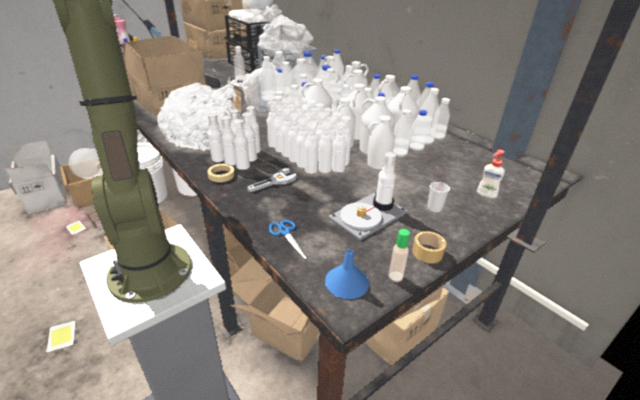

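```bash
python3 - <<'E'
s=open('h.py').read()
s=s.replace('R=np.array(p["rotation"]).reshape(3,3)','R=Rot(p)').replace('def ray','from scipy.spatial.transform import Rotation\ndef Rot(p): return Rotation.from_euler("xyz",p["rotation"],degrees=True).as_matrix()\ndef ray',1)
open('h.py','w').write(s)
E
python3 - <<'E'
from h import *
p=viewer.read_camera("top")
im=cv2.cvtColor(np.array(p["pixels"]),cv2.COLOR_RGB2BGR)
a=cv2.resize(im[165:240,225:290],None,fx=6,fy=6,interpolation=cv2.INTER_CUBIC)
b=cv2.resize(im[115:190,332:392],None,fx=6,fy=6,interpolation=cv2.INTER_CUBIC)
cv2.imwrite("pics/crop1.png",np.hstack([a,b]))
for n,uv,z in[("wr head",(255,190),.018),("wr tail",(254,230),.01),("boss",(362.5,164.5),.024),("bottle",(363,117),.21),("scis",(344,236),0),("funnel",(420,230),0),("tapem",(206,241),.025),("spare",(433,148),.048),("green",(450,188),.166),
 ("pl1",(338,124),.012),("pl2",(386,188),.012)]: print(n,onz(p,uv,z).round(3))
E
```

```text
wr head [0.563 0.192 0.018]
wr tail [0.428 0.198 0.01 ]
boss [ 0.641 -0.175  0.024]
bottle [ 0.747 -0.163  0.21 ]
scis [ 0.401 -0.106  0.   ]
funnel [ 0.415 -0.364  0.   ]
tapem [0.394 0.355 0.025]
spare [ 0.686 -0.41   0.048]
green [ 0.534 -0.422  0.166]
pl1 [ 0.788 -0.096  0.012]
pl2 [ 0.56  -0.253  0.012]
```

View pics/crop1.png

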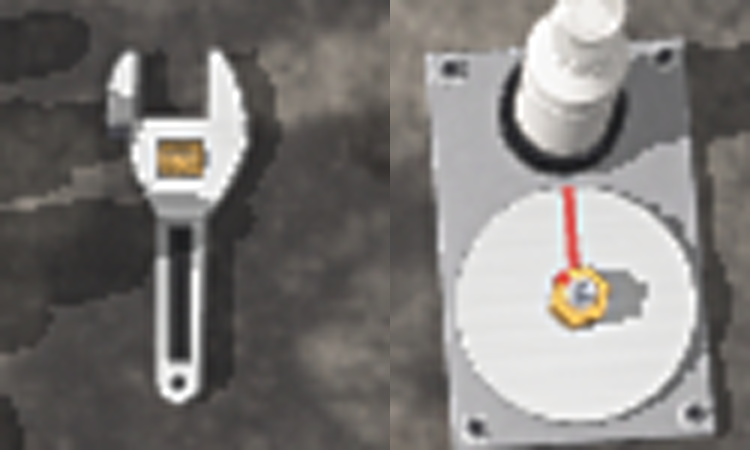

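```bash
cat > meas.py <<'E'
from h import *
def blob(p,box,f):
    l,t,r,b=box; im=np.array(p["pixels"])[t:b,l:r]
    k=6; im=cv2.resize(im,None,fx=k,fy=k,interpolation=cv2.INTER_CUBIC)
    m=f(cv2.cvtColor(im,cv2.COLOR_RGB2HSV).astype(int)).astype(np.uint8)
    v,u=np.nonzero(m); return m,(u+.5)/k+l-.5,(v+.5)/k+t-.5
def ang(d): return np.degrees(np.arctan2(d[1],d[0]))
brass=lambda h:(h[...,0]>10)&(h[...,0]<30)&(h[...,1]>110)&(h[...,2]>90)
red=lambda h:((h[...,0]<6)|(h[...,0]>172))&(h[...,1]>130)&(h[...,2]>90)
white=lambda h:(h[...,2]>125)&(h[...,1]<60)
E
python3 - <<'E'
from meas import *
p=viewer.read_camera("top")
m,u,v=blob(p,(240,183,272,200),brass); W=onz(p,(u.mean(),v.mean()),.0215); print("worm",W,len(u)/36,np.ptp(u),np.ptp(v))
# handle rows centreline
im=cv2.cvtColor(np.array(p["pixels"]),cv2.COLOR_RGB2GRAY)
pts=[]
for r in range(204,229):
    row=cv2.resize(im[r:r+1,240:272].astype(np.float32),None,fx=10,fy=1)[0]
    x=np.nonzero(row>125)[0]; pts.append(onz(p,(240+(x.min()+x.max()+1)/20-.5,r),.016)); 
    if r%6==0: print(r,(x.max()-x.min())/10)
pts=np.array(pts); c=np.polyfit(pts[:,0],pts[:,1],1); print("handle line y=",c,"yaw",np.degrees(np.arctan(c[0])),"y at worm",np.polyval(c,W[0]))
m,u,v=blob(p,(236,168,272,238),lambda h:(h[...,2]>125)); print("v range",v.min(),v.max(),onz(p,(254,v.min()),.018),onz(p,(254,v.max()),.016))
# boss
g=cv2.GaussianBlur(im,(3,3),0)
m,u,v=blob(p,(334,140,390,190),lambda h:(h[...,2]>195)&(h[...,1]<60)); m=cv2.morphologyEx(m,cv2.MORPH_OPEN,np.ones((9,9)))
cn=max(cv2.findContours(m,0,1)[0],key=cv2.contourArea); cn=cv2.convexHull(cn)[:,0]; px=(cn+.5)/6+[334,140]-.5
X=np.array([onz(p,q,.024)[:2] for q in px])
A=np.c_[2*X,np.ones(len(X))]; s=np.linalg.lstsq(A,(X**2).sum(1),rcond=None)[0]; print("boss",s[:2],"r",np.sqrt(s[2]+s[0]**2+s[1]**2), np.abs(np.linalg.norm(X-s[:2],axis=1)-.068).max())
B=s[:2]
m,u,v=blob(p,(350,145,375,159),red); P=np.array([onz(p,q,.024)[:2] for q in zip(u,v)]); d=P-P.mean(0); ax=np.linalg.svd(d,full_matrices=False)[2][0]; ax*=np.sign(ax[0])
print("redline yaw",ang(ax),"from boss",ang(P.mean(0)-B), "mid dist",np.linalg.norm(P.mean(0)-B))
m,u,v=blob(p,(354,156,374,174),lambda h:brass(h)|red(h)); P=np.array([onz(p,q,.049)[:2] for q in zip(u,v)]); N=P.mean(0); print("nut",N, (P.min(0)+P.max(0))/2,np.ptp(P,axis=0))
m,u,v=blob(p,(354,159,374,174),red); P=np.array([onz(p,q,.049)[:2] for q in zip(u,v)]); print("mark",P.mean(0),len(u)/36,ang(P.mean(0)-B),ang(P.mean(0)-N))
E
```

```text
worm [0.55881296 0.19223031 0.0215    ] 28.666666666666668 6.833333333333314 5.0
204 0.3
210 7.9
216 7.8
222 7.6
228 7.5
handle line y= [-0.1092843   0.24581937] yaw -6.2367787741958844 y at worm 0.18474988853772178
v range 172.58333333333334 231.91666666666669 [0.62291295 0.19571965 0.018     ] [0.42091464 0.19653662 0.016     ]
boss [ 0.63862091 -0.17365468] r 0.06789507488903619 0.0012611192507528124
redline yaw 2.224870747083332 from boss 0.5207713333075407 mid dist 0.045241915623066224
nut [ 0.63794021 -0.17391665] [ 0.64355147 -0.17486917] [0.04530714 0.03149442]
mark [ 0.64964783 -0.16694435] 2.861111111111111 31.322270129930118 30.77531759546776
```

```bash
python3 - <<'E'
from meas import *
p=viewer.read_camera("top")
im=cv2.cvtColor(np.array(p["pixels"]),cv2.COLOR_RGB2GRAY)
pts=[]
for r in range(207,228):
    row=cv2.resize(im[r:r+1,240:272].astype(np.float32),None,fx=10,fy=1)[0]
    x=np.nonzero(row>110)[0]; pts.append(onz(p,(240+(x.min()+x.max()+1)/20-.5,r),.014)); 
pts=np.array(pts); c=np.polyfit(pts[:,0],pts[:,1],1); print("handle",c,"yaw",np.degrees(np.arctan(c[0])),"y at .559",np.polyval(c,.559),"y at .48",np.polyval(c,.48), "res",np.abs(np.polyval(c,pts[:,0])-pts[:,1]).max())
# plate edges
E=[]
g=im.astype(np.float32); hs=np.array(p["pixels"]).astype(int)
m=((im>125)).astype(np.uint8); 
for r in range(124,187,3):
    row=cv2.resize(g[r:r+1,325:400],None,fx=10,fy=1)[0]; d=np.diff(row)
    E.append((r,325+ (np.argmax(d[:250])+1)/10-.5))
E=np.array(E); Q=np.array([onz(p,(c,r),.012)[:2] for r,c in E]); k=np.polyfit(Q[:,0],Q[:,1],1)
res=np.abs(np.polyval(k,Q[:,0])-Q[:,1]); ok=res<np.median(res)*2+.001; k=np.polyfit(Q[ok,0],Q[ok,1],1); print("left plate edge yaw",np.degrees(np.arctan(k[0])),ok.sum(), "dist to boss", np.polyval(k,.6386)+.1737)
# hex fit using rendering of mask
c0=np.array([.6386,-.1737])
K=6; l,t=352,155
m1,u,v=blob(p,(l,t,l+24,t+20),lambda h:brass(h)|(red(h)))
best=[]
for a in range(0,60,3):
  for dx in np.arange(-.003,.0031,.001):
    for dy in np.arange(-.003,.0031,.001):
      th=np.radians(a+60*np.arange(6)); r=np.zeros_like(m1)
      hz=[np.array([((proj(p,[c0[0]+dx+.01732*np.cos(q),c0[1]+dy+.01732*np.sin(q),z])-[l,t]+.5)*K) for q in th]).round().astype(np.int32) for z in(.049,.024)]
      cv2.fillConvexPoly(r,cv2.convexHull(np.vstack(hz)),1)
      mm=m1.copy(); mm[:24]=0; r[:24]=0
      best.append(((mm&r).sum()/(mm|r).sum(),a,dx,dy))
best.sort(reverse=True); print(best[:8])
save(p,"nut.png",(342,143,382,178),18)
E
```

```text
handle [-0.02658243  0.20822111] yaw -1.5227025458308143 y at .559 0.19336152602418644 y at .48 0.19546153811869996 res 0.000795224296172653
left plate edge yaw 2.534933581441443 20 dist to boss 0.07420349577428301
[(np.float64(0.5064039408866995), 42, np.float64(0.003), np.float64(-0.002)), (np.float64(0.5042622950819672), 48, np.float64(0.003), np.float64(-0.001)), (np.float64(0.5039370078740157), 39, np.float64(0.003), np.float64(-0.002)), (np.float64(0.5036041939711664), 45, np.float64(0.003), np.float64(-0.001)), (np.float64(0.5009759271307742), 48, np.float64(0.003), np.float64(-0.002)), (np.float64(0.4998370804822418), 51, np.float64(0.003), np.float64(-0.002)), (np.float64(0.4987012987012987), 57, np.float64(0.003), np.float64(-0.002)), (np.float64(0.49820671666123245), 39, np.float64(0.002), np.float64(-0.002))]
```

View pics/nut.png

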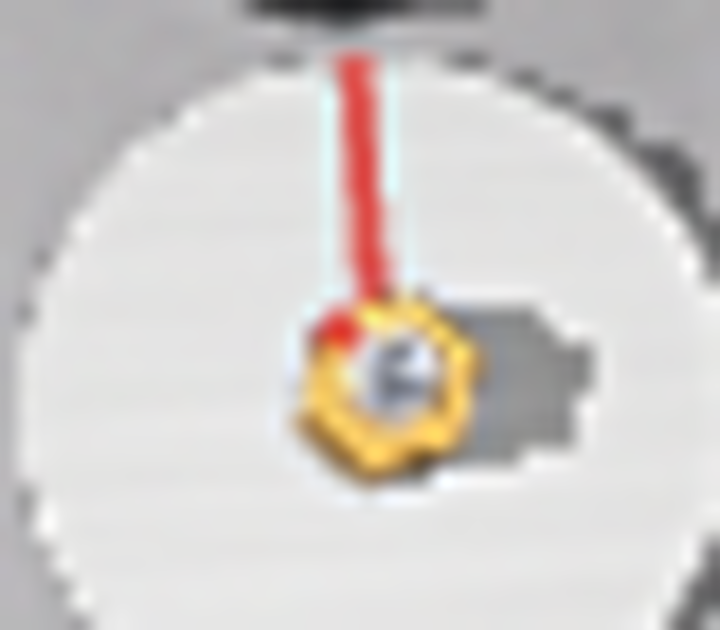

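```bash
python3 - <<'E'
from meas import *
p=viewer.read_camera("top")
f=lambda X:((proj(p,X)-[342,143]+.5)*18).round().tolist()
print("centre top",f([.6386,-.1737,.049]),"stud",f([.6386,-.1737,.054]),"boss",f([.6386,-.1737,.024]))
for a in(35,40,45,50): print(a,[f([.6386+.01732*np.cos(q),-.1737+.01732*np.sin(q),.049]) for q in np.radians(a+60*np.arange(6))])
for uv in[(338,330),(330,322)]:
    X=onz(p,((uv[0]/18)+342-.5,uv[1]/18+143-.5),.049)[:2]; print(X,ang(X-[.6386,-.1737]))
print(f([.7,-.1737+.0614*np.tan(np.radians(2.4)),.024]))
E
```

```text
centre top [385.0, 381.0] stud [387.0, 376.0] boss [373.0, 408.0]
35 [[329.0, 307.0], [292.0, 391.0], [348.0, 466.0], [441.0, 455.0], [478.0, 371.0], [422.0, 297.0]]
40 [[322.0, 312.0], [293.0, 399.0], [356.0, 469.0], [448.0, 450.0], [477.0, 363.0], [414.0, 294.0]]
45 [[317.0, 318.0], [295.0, 407.0], [364.0, 471.0], [453.0, 445.0], [474.0, 355.0], [406.0, 292.0]]
50 [[311.0, 324.0], [298.0, 415.0], [372.0, 472.0], [459.0, 439.0], [472.0, 348.0], [398.0, 290.0]]
[ 0.64845802 -0.16533591] 40.31311527034294
[ 0.65000219 -0.16390369] 40.667859771505945
[349.0, 89.0]
```

```bash
cat > plan.py <<'E'
import sys,numpy as np
from cell import robot
def plan(wps,g,start=None):
    """wps: (x,y,z,yaw,n) ; prints rows"""
    if start is None:
        s=robot.state(); y=s["orientation"]; start=[*s["eef_pos"],y[2]]; print("ori",np.round(y,2),"t",s["time_s"])
    c=np.array(start[:3],float); yaw=start[3]
    for w in wps:
        n=w[4]; t=np.array(w[:3]); dy=(w[3]-yaw)
        c0=c.copy(); y0=yaw
        for i in range(n):
            tgt=c0+(t-c0)*(i+1)/n
            d=tgt-c; a=np.radians(yaw)
            r=np.array([d[0]*np.cos(a)+d[1]*np.sin(a), d[0]*np.sin(a)-d[1]*np.cos(a), -d[2]])/.025
            rz=-(y0+dy*(i+1)/n-yaw)/np.degrees(.08)
            r=r.round(2); rz=round(rz,2)
            print(",".join("%g"%v for v in [*r,0,0,rz,g]),end=",\n" if i<n-1 else ",\n\n")
            r=r*.025; c=c+[r[0]*np.cos(a)+r[1]*np.sin(a), r[0]*np.sin(a)-r[1]*np.cos(a), -r[2]]; yaw-=np.degrees(rz*.08)
            assert abs(r).max()<=.025 and abs(rz)<=1
if __name__=="__main__":
    plan(eval(sys.argv[1]),float(sys.argv[2]))
E
python3 plan.py '[(.30,.36,.26,80,19),(.516,.194,.10,-1.5,18)]' 0.2
```

```text
ori [180.     0.   165.69] t 1.4
-0.42,-0.48,-0.08,0,0,0.98,0.2,
-0.47,-0.44,-0.08,0,0,0.99,0.2,
-0.49,-0.41,-0.08,0,0,0.98,0.2,
-0.52,-0.36,-0.08,0,0,0.99,0.2,
-0.56,-0.32,-0.07,0,0,0.98,0.2,
-0.57,-0.28,-0.08,0,0,0.98,0.2,
-0.6,-0.24,-0.08,0,0,0.99,0.2,
-0.61,-0.18,-0.08,0,0,0.98,0.2,
-0.62,-0.14,-0.08,0,0,0.99,0.2,
-0.64,-0.08,-0.08,0,0,0.98,0.2,
-0.64,-0.04,-0.08,0,0,0.98,0.2,
-0.63,0.01,-0.08,0,0,0.99,0.2,
-0.64,0.07,-0.07,0,0,0.98,0.2,
-0.63,0.11,-0.08,0,0,0.98,0.2,
-0.62,0.16,-0.08,0,0,0.99,0.2,
-0.6,0.21,-0.08,0,0,0.98,0.2,
-0.59,0.26,-0.08,0,0,0.99,0.2,
-0.56,0.31,-0.08,0,0,0.98,0.2,
-0.54,0.34,-0.08,0,0,0.98,0.2,

-0.28,0.54,0.36,0,0,0.99,0.2,
-0.24,0.55,0.35,0,0,0.99,0.2,
-0.19,0.58,0.36,0,0,0.98,0.2,
-0.14,0.59,0.35,0,0,0.99,0.2,
-0.1,0.59,0.36,0,0,0.99,0.2,
-0.06,0.61,0.35,0,0,0.99,0.2,
0,0.6,0.36,0,0,0.99,0.2,
0.04,0.6,0.36,0,0,0.98,0.2,
0.1,0.6,0.35,0,0,0.99,0.2,
0.13,0.59,0.36,0,0,0.99,0.2,
0.19,0.58,0.35,0,0,0.99,0.2,
0.23,0.56,0.36,0,0,0.99,0.2,
0.27,0.54,0.35,0,0,0.98,0.2,
0.32,0.52,0.36,0,0,0.99,0.2,
0.35,0.49,0.36,0,0,0.99,0.2,
0.39,0.46,0.35,0,0,0.99,0.2,
0.43,0.43,0.36,0,0,0.99,0.2,
0.46,0.39,0.35,0,0,0.99,0.2,
```

```bash
python3 -m crank '[-0.42,-0.48,-0.08,0,0,0.98,0.2,
-0.47,-0.44,-0.08,0,0,0.99,0.2,
-0.49,-0.41,-0.08,0,0,0.98,0.2,
-0.52,-0.36,-0.08,0,0,0.99,0.2,
-0.56,-0.32,-0.07,0,0,0.98,0.2,
-0.57,-0.28,-0.08,0,0,0.98,0.2,
-0.6,-0.24,-0.08,0,0,0.99,0.2,
-0.61,-0.18,-0.08,0,0,0.98,0.2,
-0.62,-0.14,-0.08,0,0,0.99,0.2,
-0.64,-0.08,-0.08,0,0,0.98,0.2,
-0.64,-0.04,-0.08,0,0,0.98,0.2,
-0.63,0.01,-0.08,0,0,0.99,0.2,
-0.64,0.07,-0.07,0,0,0.98,0.2,
-0.63,0.11,-0.08,0,0,0.98,0.2,
-0.62,0.16,-0.08,0,0,0.99,0.2,
-0.6,0.21,-0.08,0,0,0.98,0.2,
-0.59,0.26,-0.08,0,0,0.99,0.2,
-0.56,0.31,-0.08,0,0,0.98,0.2,
-0.54,0.34,-0.08,0,0,0.98,0.2]'
python3 -m crank '[-0.28,0.54,0.36,0,0,0.99,0.2,
-0.24,0.55,0.35,0,0,0.99,0.2,
-0.19,0.58,0.36,0,0,0.98,0.2,
-0.14,0.59,0.35,0,0,0.99,0.2,
-0.1,0.59,0.36,0,0,0.99,0.2,
-0.06,0.61,0.35,0,0,0.99,0.2,
0,0.6,0.36,0,0,0.99,0.2,
0.04,0.6,0.36,0,0,0.98,0.2,
0.1,0.6,0.35,0,0,0.99,0.2,
0.13,0.59,0.36,0,0,0.99,0.2,
0.19,0.58,0.35,0,0,0.99,0.2,
0.23,0.56,0.36,0,0,0.99,0.2,
0.27,0.54,0.35,0,0,0.98,0.2,
0.32,0.52,0.36,0,0,0.99,0.2,
0.35,0.49,0.36,0,0,0.99,0.2,
0.39,0.46,0.35,0,0,0.99,0.2,
0.43,0.43,0.36,0,0,0.99,0.2,
0.46,0.39,0.35,0,0,0.99,0.2,0,0,0,0,0,0,0.2]'
python3 plan.py '[(.516,.194,.005,-1.5,6)]' 0.2
```

```text
time_s: 3.3
eef_pos: [0.3003, 0.3593, 0.2604]
orientation: [180.0, -0.0, 79.8]
force: [0.9, -0.4, 0.1]
gripper_width: 0.602
time_s: 5.2
eef_pos: [0.5167, 0.1918, 0.0992]
orientation: [179.9, 0.0, -1.7]
force: [-0.3, -0.3, 0.3]
gripper_width: 0.6
ori [ 1.7988e+02  3.0000e-02 -1.7200e+00] t 5.2
-0.01,-0.01,0.63,0,0,-0.01,0.2,
-0,-0.02,0.63,0,0,-0.01,0.2,
-0.01,-0.01,0.62,0,0,-0,0.2,
-0,-0.02,0.63,0,0,-0.01,0.2,
-0.01,-0.01,0.63,0,0,-0.01,0.2,
-0,-0.02,0.63,0,0,-0.01,0.2,
```

```bash
python3 -m crank '[0,-0.02,0.63,0,0,-0.01,0.2,0,-0.02,0.63,0,0,-0.01,0.2,0,-0.02,0.63,0,0,0,0.2,0,-0.02,0.63,0,0,0,0.2,0,-0.01,0.63,0,0,0,0.2,0,0,0.6,0,0,0,0.2,0,0,0,0,0,0,0.2]'
python3 -m crank '[0,0,0,0,0,0,-1,0,0,0,0,0,0,-1,0,0,0,0,0,0,-1,0,0,0,0,0,0,-1,0,0,0,0,0,0,-1]'
python3 -m crank '[0,0,-0.8,0,0,0,-1,0,0,-1,0,0,0,-1,0,0,-1,0,0,0,-1,0,0,-1,0,0,0,-1,0,0,-0.4,0,0,0,-1]'
python3 - <<'E'
from h import *
p=viewer.read_camera("scene"); save(p,"lift.png",(230,130,330,205),8)
E
```

```text
time_s: 5.9
eef_pos: [0.5141, 0.1963, 0.0046]
orientation: [179.9, 0.2, -1.3]
force: [-0.5, -1.2, 0.3]
gripper_width: 0.602
time_s: 6.4
eef_pos: [0.5164, 0.1958, 0.0069]
orientation: [180.0, -0.0, -1.4]
force: [-1.1, -1.7, 3.6]
gripper_width: 0.283
time_s: 6.9
eef_pos: [0.5169, 0.1967, 0.1131]
orientation: [-179.9, -0.1, -1.4]
force: [0.5, -0.2, -3.0]
gripper_width: 0.284
```

View pics/lift.png

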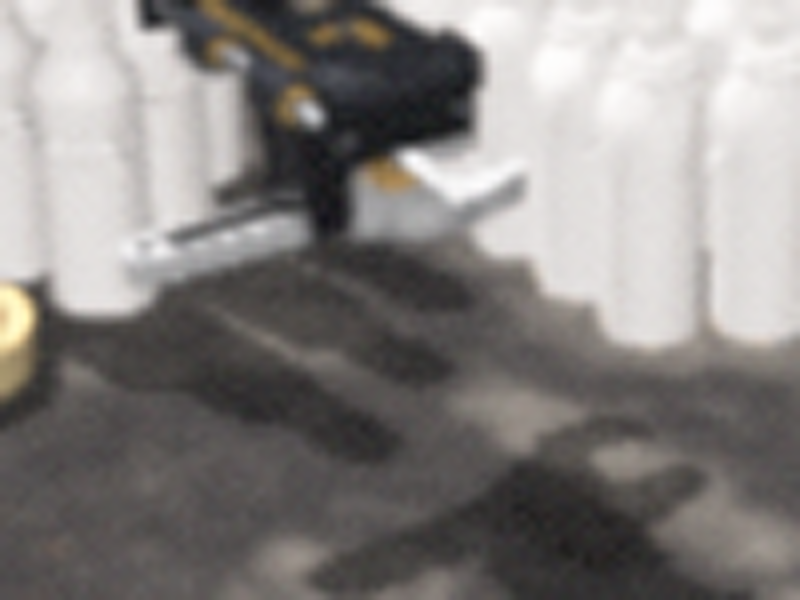

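```bash
python3 plan.py '[(.5829,-.238,.13,47,19)]' -1
```

```text
ori [-1.7986e+02 -1.7000e-01 -1.4400e+00] t 6.95
0.16,0.91,-0.03,0,0,-0.56,-1,
0.12,0.92,-0.04,0,0,-0.55,-1,
0.08,0.92,-0.03,0,0,-0.56,-1,
0.04,0.93,-0.04,0,0,-0.55,-1,
-0,0.92,-0.03,0,0,-0.56,-1,
-0.05,0.93,-0.04,0,0,-0.56,-1,
-0.08,0.92,-0.03,0,0,-0.55,-1,
-0.13,0.92,-0.03,0,0,-0.56,-1,
-0.17,0.91,-0.04,0,0,-0.56,-1,
-0.2,0.9,-0.03,0,0,-0.55,-1,
-0.25,0.89,-0.04,0,0,-0.56,-1,
-0.29,0.88,-0.03,0,0,-0.55,-1,
-0.32,0.87,-0.04,0,0,-0.56,-1,
-0.37,0.85,-0.03,0,0,-0.56,-1,
-0.4,0.84,-0.03,0,0,-0.55,-1,
-0.43,0.81,-0.04,0,0,-0.56,-1,
-0.48,0.8,-0.03,0,0,-0.55,-1,
-0.51,0.77,-0.04,0,0,-0.56,-1,
-0.54,0.75,-0.03,0,0,-0.56,-1,
```

```bash
python3 -m crank '[0.16,0.91,-0.03,0,0,-0.56,-1,
0.12,0.92,-0.04,0,0,-0.55,-1,
0.08,0.92,-0.03,0,0,-0.56,-1,
0.04,0.93,-0.04,0,0,-0.55,-1,
0,0.92,-0.03,0,0,-0.56,-1,
-0.05,0.93,-0.04,0,0,-0.56,-1,
-0.08,0.92,-0.03,0,0,-0.55,-1,
-0.13,0.92,-0.03,0,0,-0.56,-1,
-0.17,0.91,-0.04,0,0,-0.56,-1,
-0.2,0.9,-0.03,0,0,-0.55,-1,
-0.25,0.89,-0.04,0,0,-0.56,-1,
-0.29,0.88,-0.03,0,0,-0.55,-1,
-0.32,0.87,-0.04,0,0,-0.56,-1,
-0.37,0.85,-0.03,0,0,-0.56,-1,
-0.4,0.84,-0.03,0,0,-0.55,-1,
-0.43,0.81,-0.04,0,0,-0.56,-1,
-0.48,0.8,-0.03,0,0,-0.55,-1,
-0.51,0.77,-0.04,0,0,-0.56,-1,
-0.54,0.75,-0.03,0,0,-0.56,-1,0,0,0,0,0,0,-1]'
python3 -m crank '[0,0,0.6,0,0,0,-1,0,0,0.6,0,0,0,-1,0,0,0,0,0,0,-1,0,0,0,0,0,0,-1]'
python3 - <<'E'
from meas import *
s=robot.state(); print(s["eef_pos"],s["orientation"])
p=viewer.read_camera("top"); q=viewer.read_camera("scene")
im=np.array(p["pixels"])[130:205,330:405]; jm=np.array(q["pixels"])[160:235,325:400]
cv2.imwrite("pics/hover.png",cv2.cvtColor(cv2.resize(np.hstack([im,jm]),None,fx=5.3,fy=5.3,interpolation=cv2.INTER_CUBIC),cv2.COLOR_RGB2BGR))
m,u,v=blob(p,(330,130,405,205),brass); n,lab,st,ce=cv2.connectedComponentsWithStats(m)
for i in range(1,n):
    if st[i,4]>100: print(ce[i]/6+[330,130]-.42,st[i,4]/36)
E
```

```text
time_s: 8.95
eef_pos: [0.5799, -0.2433, 0.1258]
orientation: [180.0, 0.2, 46.8]
force: [-0.3, -1.0, -3.8]
gripper_width: 0.282
time_s: 9.35
eef_pos: [0.5811, -0.2371, 0.0961]
orientation: [-179.9, 0.1, 47.1]
force: [1.6, 0.2, -2.7]
gripper_width: 0.286
[ 0.58107237 -0.23707381  0.09605053] [-1.79855269e+02  5.05597410e-02  4.71005132e+01]
[363.48317877 164.09487314] 31.75
[373.96197767 167.85565125] 17.416666666666668
```

View pics/hover.png

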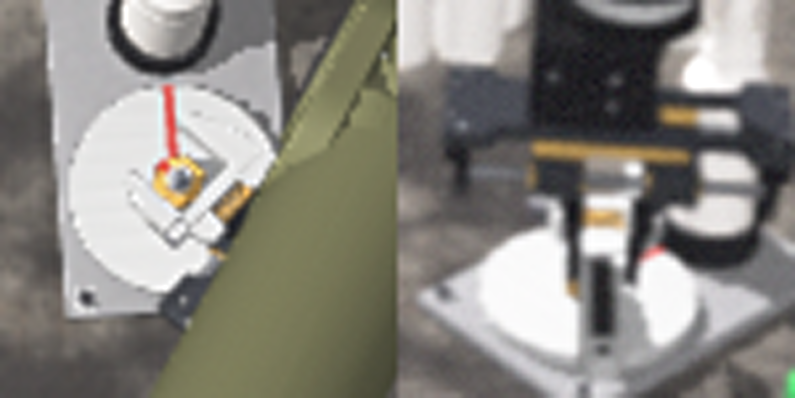

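```bash
python3 - <<'E'
from meas import *
s=robot.state(); T=s["eef_pos"]; 
p=viewer.read_camera("top"); l,t,k=345,145,16
im=np.array(p["pixels"])[t:t+35,l:l+38]; g=cv2.cvtColor(cv2.resize(im,None,fx=k,fy=k,interpolation=cv2.INTER_CUBIC),cv2.COLOR_RGB2BGR)
g=np.clip((g.astype(float)-170)*3,0,255).astype(np.uint8)
f=lambda X:tuple(int(a) for a in ((proj(p,X)-[l,t]+.5)*k).round())
print("worm px",proj(p,[*(T[:2]+.0425*np.array([np.cos(.822),np.sin(.822)])),T[2]-.007+.0225]))
a=np.radians(s["orientation"][2]); R=np.array([[np.cos(a),-np.sin(a)],[np.sin(a),np.cos(a)]])
O=T[:2]+R@[.0845,0]-[0,.0015]; print("origin cam",O)
def poly(P,z,c): cv2.polylines(g,[np.array([f([*(O+R@np.array(q)),z]) for q in P])],True,c,1)
zt=T[2]-.007+.018
poly([(.02,-.036),(.02,-.015),(-.02,-.015),(-.02,.025),(.02,.025),(.02,.042)],zt,(0,0,255))
poly([(-.0475,-.0125),(-.0365,-.0125),(-.0365,.0125),(-.0475,.0125)],zt+.0035,(255,0,255))
N=np.array([.6386,-.1745]); cv2.polylines(g,[np.array([f([*(N+.01732*np.array([np.cos(x),np.sin(x)])),.049]) for x in np.radians(47+60*np.arange(6))])],True,(0,200,0),1)
cv2.imwrite("pics/ov.png",g)
E
```

```text
worm px [375.47115979 167.94538086]
origin cam [ 0.63964919 -0.17770403]
```

View pics/ov.png

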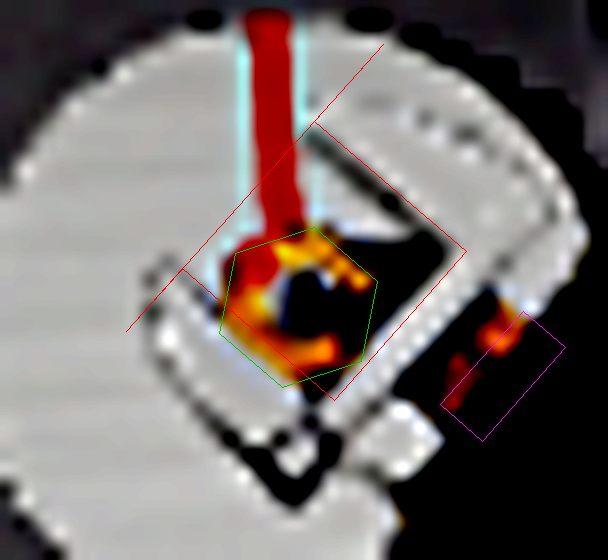

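```bash
python3 -m crank '[0,0.08,0.4,0,0,0,-1,0,0,0.5,0,0,0,-1,0,0,0.5,0,0,0,-1,0,0,0.5,0,0,0,-1,0,0,0.4,0,0,0,-1,0,0,0.15,0,0,0,-1,0,0,0,0,0,0,-1,0,0,0,0,0,0,-1]'

```

```text
time_s: 10.3
eef_pos: [0.5835, -0.2402, 0.0366]
orientation: [180.0, -0.0, 47.0]
force: [0.9, 0.2, -3.3]
gripper_width: 0.279
```

```bash
python3 -m crank '[0,0,0.12,0,0,0,-1,0,0,0.06,0,0,0,-1,0,0,0,0,0,0,-1,0,0,0,0,0,0,-1]'; python3 -m crank '[0,0,0.06,0,0,0,-1,0,0,0,0,0,0,-1,0,0,0,0,0,0,-1]'

```

```text
time_s: 10.7
eef_pos: [0.5836, -0.2401, 0.0322]
orientation: [180.0, -0.0, 47.0]
force: [0.3, 0.5, -2.5]
gripper_width: 0.283
time_s: 11.0
eef_pos: [0.5835, -0.2403, 0.031]
orientation: [179.9, -0.0, 47.0]
force: [-1.2, -0.2, 2.3]
gripper_width: 0.288
```

```bash
python3 -m crank '[0,0,0,0,0,0,0.2,0,0,0,0,0,0,0.2,0,0,0,0,0,0,0.2,0,0,-1,0,0,0,0.2,0,0,-1,0,0,0,0,0,0,-1,0,0,0,-1,-1,0,0,0,0,0,-1,-1,0,0,0,0,0,-1,-1,0,0,0,0,0,-1,-1,0,0,0,0,0,-1,-1,0,0,0,0,0,-1]'
python3 - <<'E'
from meas import *
s=robot.state(); T=s["eef_pos"]; print(T)
p=viewer.read_camera("top"); l,t,k=340,140,10
im=np.array(p["pixels"])[t:t+60,l:l+60]; g=cv2.cvtColor(cv2.resize(im,None,fx=k,fy=k,interpolation=cv2.INTER_CUBIC),cv2.COLOR_RGB2BGR)
g=np.clip((g.astype(float)-100)*1.7,0,255).astype(np.uint8)
f=lambda X:tuple(int(a) for a in ((proj(p,X)-[l,t]+.5)*k).round())
a=np.radians(47); R=np.array([[np.cos(a),-np.sin(a)],[np.sin(a),np.cos(a)]])
O=np.array([.5835,-.2402])+R@[.0845,0]-[0,.0015]; print(O)
def poly(P,z,c): cv2.polylines(g,[np.array([f([*(O+R@np.array(q)),z]) for q in P])],True,c,1)
poly([(.02,-.036),(.02,-.015),(-.02,-.015),(-.02,.025),(.02,.025),(.02,.042)],.042,(0,0,255))
poly([(-.0545,-.0125),(-.0295,-.0125),(-.0295,.0125),(-.0545,.0125)],.0455,(255,0,255))
cv2.imwrite("pics/on.png",g)
m,u,v=blob(p,(330,130,405,205),brass); n,lab,st,ce=cv2.connectedComponentsWithStats(m)
for i in range(1,n):
    if st[i,4]>100:
        c=ce[i]/6+[330,130]-.42; X=onz(p,c,.0455); print(c,st[i,4]/36,X, R.T@(X[:2]-O))
E
```

```text
time_s: 12.1
eef_pos: [0.4973, -0.3319, 0.1053]
orientation: [180.0, -0.0, 47.0]
force: [0.6, -0.6, 0.1]
gripper_width: 0.059
[ 0.49731329 -0.33189375  0.10528498]
[ 0.64112886 -0.17990061]
[363.21639302 164.70680457] 42.97222222222222 [ 0.63578723 -0.17502453  0.0455    ] [-7.68436819e-05  7.23209778e-03]
[373.1992457 171.2899279] 33.388888888888886 [ 0.61268968 -0.20751861  0.0455    ] [-0.03959399  0.00196367]
```

View pics/on.png

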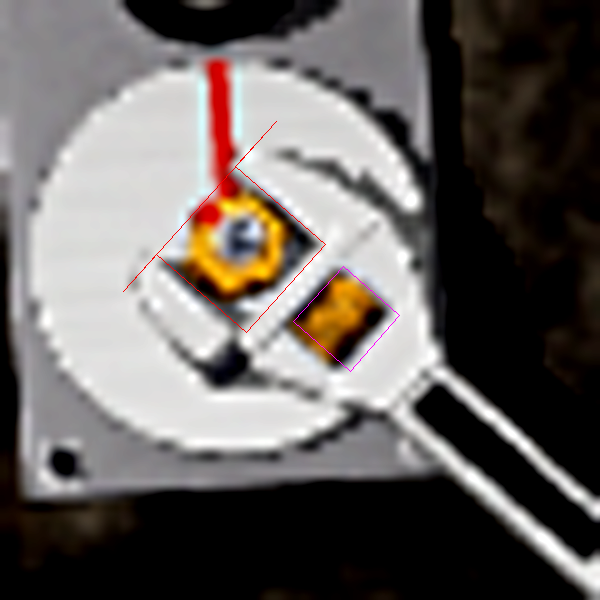

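```bash
python3 -m crank '[0.93,-0.06,0,0,0,0,-1,0.93,0,0.2,0,0,0,-1,0.93,0,0.3,0,0,0,-1,0.93,0,0.4,0,0,0,-1,0.93,0,0.4,0,0,0,-1,0.93,0,0.4,0,0,0,-1,0.93,0,0.4,0,0,0,-1,0,0,0,0,0,0,-1,0,0,0,0,0,0,-1]'; python3 -m crank '[0,0,0.16,0,0,0,-1,0,0,0,0,0,0,-1,0,0,0,0,0,0,-1]';python3 -m crank '[0,0,0.08,0,0,0,-1,0,0,0,0,0,0,-1,0,0,0,0,0,0,-1]'

```

```text
time_s: 13.05
eef_pos: [0.608, -0.2106, 0.0519]
orientation: [-180.0, 0.1, 47.1]
force: [-0.3, 0.3, 0.3]
gripper_width: 0.006
time_s: 13.35
eef_pos: [0.6073, -0.2124, 0.0491]
orientation: [180.0, 0.0, 46.9]
force: [-1.0, 1.0, -0.0]
gripper_width: 0.008
time_s: 13.65
eef_pos: [0.6078, -0.2116, 0.047]
orientation: [180.0, -0.0, 47.0]
force: [0.2, 0.1, 0.2]
gripper_width: 0.006
```

```bash
python3 -m crank '[0,0,0.06,0,0,0,-1,0,0,0,0,0,0,-1,0,0,0,0,0,0,-1]';python3 -m crank '[0,0,0.04,0,0,0,-1,0,0,0,0,0,0,-1,0,0,0,0,0,0,-1]'

```

```text
time_s: 13.95
eef_pos: [0.608, -0.2115, 0.0468]
orientation: [180.0, -0.0, 47.0]
force: [-2.7, 0.7, 8.3]
gripper_width: 0.006
time_s: 14.25
eef_pos: [0.6081, -0.2115, 0.0466]
orientation: [180.0, -0.1, 47.0]
force: [-4.6, 1.7, 12.4]
gripper_width: 0.005
```

```bash
python3 -m crank '[0.1,0,0,0,0,0,-1,0.1,0,0,0,0,0,-1,0.1,0,0,0,0,0,-1,0.1,0,0,0,0,0,-1]';python3 -m crank '[0.1,0,0,0,0,0,-1,0.1,0,0,0,0,0,-1,0.1,0,0,0,0,0,-1]'
python3 - <<'E'
from meas import *
p=viewer.read_camera("scene"); q=viewer.read_camera("top")
a=cv2.resize(np.array(p["pixels"])[175:235,325:395],None,fx=5.7,fy=5.7,interpolation=cv2.INTER_CUBIC)
b=cv2.resize(np.array(q["pixels"])[140:200,335:405],None,fx=5.7,fy=5.7,interpolation=cv2.INTER_CUBIC)
cv2.imwrite("pics/st1.png",cv2.cvtColor(np.hstack([a,b]),cv2.COLOR_RGB2BGR))
E
```

```text
time_s: 14.65
eef_pos: [0.6139, -0.2054, 0.0466]
orientation: [-180.0, 0.0, 47.0]
force: [-6.1, -0.0, 13.5]
gripper_width: 0.006
time_s: 14.95
eef_pos: [0.6192, -0.1998, 0.0464]
orientation: [180.0, 0.0, 47.0]
force: [-4.2, 0.1, 8.9]
gripper_width: 0.005
```

View pics/st1.png

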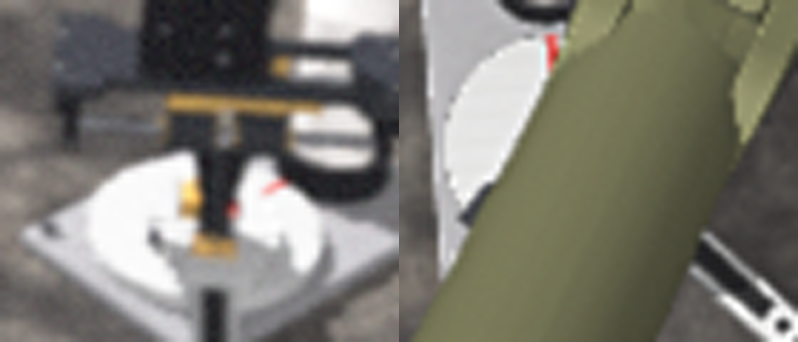

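```bash
python3 -m crank '[0,0,-0.3,0,0,0,-1,-0.7,0,0,0,0,0,-1,0,0,0.15,0,0,0,-1,0,0,0.15,0,0,0,-1,0,0,0,0,0,0,-1]'; python3 -m crank '[0.12,0,0,0,0,0,-1,0.12,0,0,0,0,0,-1,0.12,0,0,0,0,0,-1]'; python3 -m crank '[0.12,0,0,0,0,0,-1,0.12,0,0,0,0,0,-1,0.1,0,0,0,0,0,-1]'
python3 -m crank '[0,0,-0.3,0,0,0,-1,-0.7,0,0,0,0,0,-1,0,0,0.15,0,0,0,-1,0,0,0.15,0,0,0,-1,0,0,0,0,0,0,-1]'

```

```text
time_s: 15.55
eef_pos: [0.6069, -0.2136, 0.0465]
orientation: [180.0, 0.1, 46.9]
force: [-5.6, -1.0, 15.7]
gripper_width: 0.006
time_s: 15.85
eef_pos: [0.6126, -0.2073, 0.0465]
orientation: [-180.0, 0.1, 46.9]
force: [-8.6, -0.6, 16.7]
gripper_width: 0.003
time_s: 16.15
eef_pos: [0.6174, -0.2012, 0.0464]
orientation: [-179.9, 0.2, 46.9]
force: [-10.9, -0.7, 18.0]
gripper_width: 0.007
time_s: 16.65
eef_pos: [0.6063, -0.2139, 0.0462]
orientation: [-180.0, 0.1, 46.9]
force: [-7.8, -0.4, 15.4]
gripper_width: 0.007
```

```bash
python3 -m crank '[0,-0.06,-0.05,0,0,0,-1,0,0,0,0,0,0,-1]'; python3 -m crank '[0.12,0,0,0,0,0,-1,0.12,0,0,0,0,0,-1,0.12,0,0,0,0,0,-1]'; python3 -m crank '[0.12,0,0,0,0,0,-1,0.12,0,0,0,0,0,-1,0.1,0,0,0,0,0,-1]'

```

```text
time_s: 16.85
eef_pos: [0.6063, -0.2132, 0.0466]
orientation: [179.8, 0.1, 46.9]
force: [-3.1, -2.8, 9.1]
gripper_width: 0.005
time_s: 17.15
eef_pos: [0.61, -0.2086, 0.0466]
orientation: [180.0, 0.3, 46.8]
force: [-9.4, -6.1, 14.7]
gripper_width: 0.005
time_s: 17.45
eef_pos: [0.6164, -0.2033, 0.0466]
orientation: [179.9, 0.3, 46.8]
force: [-5.9, -7.0, 10.6]
gripper_width: 0.005
```

```bash
python3 -m crank '[0,0,-1,0,0,0,-1,0,0,-1,0,0,0,-1,-1,0,0,0,0,0,-1,-1,0,0,0,0,0,-1,-1,0,0,0,0,0,-1,-1,0,0,0,0,0,-1,-1,0,0,0,0,0,-1,-1,0,0,0,0,0,-1,-1,0,0,0,0,0,-1]'
cat > look.py <<'E'
from meas import *
def look(name,yaw0,gap=.030):
    p=viewer.read_camera("top"); l,t,k=340,140,10
    # worm + handle line fit
    m,u,v=blob(p,(355,150,405,205),lambda h:brass(h)); n,lab,st,ce=cv2.connectedComponentsWithStats(m)
    cand=[(st[i,4],ce[i]/6+[355,150]-.42) for i in range(1,n) if st[i,4]>300]
    for a_,c in cand: print("brass",a_/36,c.round(2),onz(p,c,.0455).round(4))
    im=np.array(p["pixels"])[t:t+60,l:l+60]; g=cv2.cvtColor(cv2.resize(im,None,fx=k,fy=k,interpolation=cv2.INTER_CUBIC),cv2.COLOR_RGB2BGR)
    g=np.clip((g.astype(float)-100)*1.7,0,255).astype(np.uint8)
    f=lambda X:tuple(int(a) for a in ((proj(p,X)-[l,t]+.5)*k).round())
    a=np.radians(yaw0); R=np.array([[np.cos(a),-np.sin(a)],[np.sin(a),np.cos(a)]]); O=np.array([.6386,-.1745])
    for q in [[(.02,-.036),(.02,-.015),(-.02,-.015),(-.02,gap-.015),(.02,gap-.015),(.02,gap+.002)],[(-.054,-.0125),(-.03,-.0125),(-.03,.0125),(-.054,.0125)]]:
        cv2.polylines(g,[np.array([f([*(O+R@np.array(c)),.042]) for c in q])],True,(0,0,255),1)
    # handle dark inlay axis
    d,u,v=blob(p,(345,150,425,240),lambda h:(h[...,2]>205))
    cv2.imwrite("pics/"+name,g); return p
E
python3 -c "
from look import *
look('fit.png',47)"
```

```text
time_s: 18.35
eef_pos: [0.4981, -0.3258, 0.0944]
orientation: [-179.9, -0.0, 47.0]
force: [-0.5, -0.0, -0.2]
gripper_width: 0.008
brass 38.22222222222222 [363.38 164.56] [ 0.6363 -0.1756  0.0455]
brass 33.55555555555556 [372.66 171.37] [ 0.6125 -0.2057  0.0455]
```

View pics/fit.png

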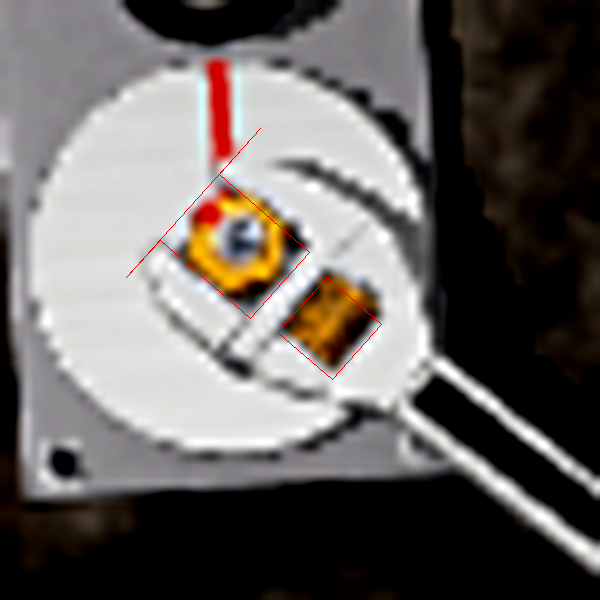

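```bash
python3 -m crank '[0.9,0.03,0,0,0,0,-1,0.9,0,0.2,0,0,0,-1,0.9,0,0.3,0,0,0,-1,0.9,0,0.3,0,0,0,-1,0.9,0,0.3,0,0,0,-1,0.9,0,0.35,0,0,0,-1,0.9,0,0.35,0,0,0,-1,0,0,0,0,0,0,-1,0,0,0.18,0,0,0,-1,0,0,0,0,0,0,-1]'; python3 -m crank '[0,0,0.05,0,0,0,-1,0,0,0,0,0,0,-1]'

```

```text
time_s: 19.4
eef_pos: [0.6077, -0.211, 0.0469]
orientation: [180.0, -0.1, 47.0]
force: [-0.4, 1.2, 2.6]
gripper_width: 0.005
time_s: 19.6
eef_pos: [0.6077, -0.2113, 0.0467]
orientation: [180.0, -0.1, 46.9]
force: [-2.3, 3.4, 9.3]
gripper_width: 0.005
```

```bash
python3 -m crank '[0.12,0,0.03,0,0,0,-1,0.12,0,0,0,0,0,-1,0.12,0,0,0,0,0,-1]'; python3 -m crank '[0.12,0,0,0,0,0,-1,0.12,0,0,0,0,0,-1]'; python3 -m crank '[0.1,0,0,0,0,0,-1]'
python3 -m crank '[0,0,-0.3,0,0,0,-1,-0.7,0,0,0,0,0,-1,0,0,0.15,0,0,0,-1,0,0,0.15,0,0,0,-1,0,0,0,0,0,0,-1]'

```

```text
time_s: 19.9
eef_pos: [0.6097, -0.209, 0.0465]
orientation: [-179.9, 0.3, 46.8]
force: [-12.6, -2.7, 18.1]
gripper_width: 0.009
time_s: 20.1
eef_pos: [0.6124, -0.2073, 0.0466]
orientation: [-179.9, 0.5, 46.7]
force: [-11.5, -5.1, 14.8]
gripper_width: 0.004
time_s: 20.2
eef_pos: [0.6154, -0.2058, 0.0466]
orientation: [179.9, 0.4, 46.7]
force: [-8.8, -5.8, 13.1]
gripper_width: 0.006
time_s: 20.7
eef_pos: [0.606, -0.2136, 0.0462]
orientation: [180.0, 0.1, 46.9]
force: [-7.4, -1.5, 14.9]
gripper_width: 0.008
```

```bash
python3 -m crank '[0.12,-0.03,0,0,0,0,-1,0.12,0,0,0,0,0,-1,0.12,0,0,0,0,0,-1]'; python3 -m crank '[0.12,0,0,0,0,0,-1,0.12,0,0,0,0,0,-1,0.1,0,0,0,0,0,-1]'
python3 -m crank '[0,0,-1,0,0,0,-1,0,0,-1,0,0,0,-1,-1,0,0,0,0,0,-1,-1,0,0,0,0,0,-1,-1,0,0,0,0,0,-1,-1,0,0,0,0,0,-1,-1,0,0,0,0,0,-1,-1,0,0,0,0,0,-1,-1,0,0,0,0,0,0.2]'
python3 -c "
from look import *
p=look('fit2.png',47)
np.save('fit2.npy',p['pixels'])
# profile along wrench y for several x
a=np.radians(47);R=np.array([[np.cos(a),-np.sin(a)],[np.sin(a),np.cos(a)]])
W=onz(p,(372.66,171.37),.0455)[:2]
im=cv2.cvtColor(np.array(p['pixels']),cv2.COLOR_RGB2GRAY).astype(np.float32)
print(finder.recognise('jaw',p)[:1],finder.recognise('worm',p)[:1])
"
```

```text
time_s: 21.0
eef_pos: [0.6083, -0.2107, 0.0465]
orientation: [-180.0, 0.5, 46.8]
force: [-15.3, -7.6, 22.4]
gripper_width: 0.003
time_s: 21.3
eef_pos: [0.6155, -0.2058, 0.0465]
orientation: [179.8, 0.5, 46.7]
force: [-9.1, -8.7, 16.3]
gripper_width: 0.006
time_s: 22.2
eef_pos: [0.4984, -0.3256, 0.0932]
orientation: [-179.9, -0.0, 47.0]
force: [-0.7, -0.5, -0.6]
gripper_width: 0.042
brass 38.361111111111114 [363.34 164.55] [ 0.6363 -0.1755  0.0455]
brass 34.416666666666664 [372.7 171.3] [ 0.6127 -0.2058  0.0455]
[{'extent': [358.3, 169.7, 360.1, 176.8], 'p': 0.6}] [{'extent': [369.3, 170.8, 376.0, 172.8], 'p': 0.51}]
```

View pics/fit2.png

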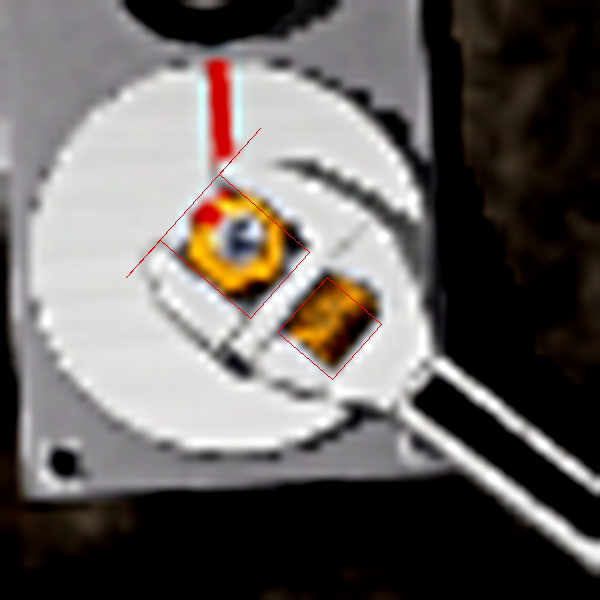

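```bash
python3 -c "
from look import *
p=viewer.read_camera('top'); img=np.array(p['pixels'])
# handle axis: inlay dark inside white borders: use bright pixels of handle
a=np.radians(47);
def fr(a): return np.array([[np.cos(a),-np.sin(a)],[np.sin(a),np.cos(a)]])
g=cv2.cvtColor(img,cv2.COLOR_RGB2GRAY).astype(np.float32)
def samp(X):
    q=np.array([proj(p,x) for x in X],np.float32); return cv2.remap(g,q[:,0].reshape(1,-1),q[:,1].reshape(1,-1),cv2.INTER_CUBIC)[0]
O=np.array([.6413,-.1760]); R=fr(a); ys=np.arange(-.03,.0301,.0005); L=[]
for x in np.arange(-.17,-.08,.005):
    s=samp([[*(O+R@[x,y]),.024+.016] for y in ys]); k=np.nonzero(s>150)[0]
    L.append((x,(ys[k[0]]+ys[k[-1]])/2,ys[k[-1]]-ys[k[0]]))
L=np.array(L); print(L.round(4).tolist()); c=np.polyfit(L[:,0],L[:,1],1); yaw=47+np.degrees(np.arctan(c[0])); print('yaw',yaw,'y at O',c[1])
R=fr(np.radians(yaw)); O=O+fr(a)@[0,c[1]]; print('O',O,'nut in wrench',R.T@(np.array([.6386,-.1745])-O))
ys=np.arange(-.045,.045,.002); print('y',(ys*1000).round().astype(int).tolist())
for x in(-.018,-.014,-.01,-.005,0,.005,.01,.015): print(int(x*1000),samp([[*(O+R@[x,y]),.042] for y in ys]).astype(int).tolist())
"
```

```text
[[-0.17, -0.007, 0.023], [-0.165, -0.0072, 0.0245], [-0.16, -0.007, 0.025], [-0.155, -0.0067, 0.0245], [-0.15, -0.0062, 0.0245], [-0.145, -0.006, 0.025], [-0.14, -0.0057, 0.0255], [-0.135, -0.0055, 0.026], [-0.13, -0.0047, 0.0255], [-0.125, -0.0045, 0.026], [-0.12, -0.0047, 0.0255], [-0.115, -0.0042, 0.0255], [-0.11, -0.004, 0.026], [-0.105, -0.0035, 0.026], [-0.1, -0.0002, 0.0325], [-0.095, 0.0028, 0.0385], [-0.09, 0.0058, 0.0435], [-0.085, 0.007, 0.046]]
yaw 54.989326766396886 y at O 0.014450292397660831
O [ 0.63073173 -0.16614492] nut in wrench [-0.00232893 -0.01123802]
y [-45, -43, -41, -39, -37, -35, -33, -31, -29, -27, -25, -23, -21, -19, -17, -15, -13, -11, -9, -7, -5, -3, -1, 1, 3, 5, 7, 9, 11, 13, 15, 17, 19, 21, 23, 25, 27, 29, 31, 33, 35, 37, 39, 41, 43]
-18 [194, 226, 235, 230, 227, 227, 231, 233, 214, 171, 104, 89, 111, 145, 168, 176, 168, 165, 162, 126, 89, 99, 124, 127, 147, 163, 179, 199, 212, 189, 190, 189, 153, 152, 148, 196, 244, 238, 231, 230, 230, 231, 230, 231, 231]
-14 [208, 255, 244, 230, 228, 228, 234, 222, 181, 131, 121, 142, 176, 202, 207, 182, 180, 206, 22
[... 805 characters left out ...]
232, 231, 230]
5 [228, 225, 221, 223, 226, 229, 234, 231, 207, 171, 171, 207, 227, 215, 206, 208, 212, 227, 230, 210, 202, 210, 197, 150, 148, 199, 234, 231, 228, 230, 241, 228, 196, 205, 227, 233, 231, 229, 229, 230, 231, 232, 233, 232, 232]
10 [226, 227, 228, 229, 229, 233, 235, 232, 211, 158, 135, 167, 200, 177, 121, 109, 143, 172, 175, 192, 199, 174, 148, 139, 168, 232, 244, 229, 230, 229, 219, 215, 212, 220, 231, 233, 232, 231, 229, 228, 229, 230, 232, 232, 232]
15 [229, 228, 220, 204, 190, 209, 244, 245, 213, 199, 209, 225, 230, 212, 198, 186, 170, 182, 213, 241, 243, 229, 229, 212, 215, 242, 244, 242, 232, 211, 210, 228, 232, 231, 232, 232, 231, 230, 230, 230, 229, 230, 229, 229, 231]
```

```bash
cat > yaw.py <<'E'
from look import *
import sys
def fr(a): return np.array([[np.cos(a),-np.sin(a)],[np.sin(a),np.cos(a)]])
def meas(yaw0,p=None,n=3):
    p=p or viewer.read_camera('top'); g=cv2.cvtColor(np.array(p['pixels']),cv2.COLOR_RGB2GRAY).astype(np.float32)
    def samp(X):
        q=np.array([proj(p,x) for x in X],np.float32); return cv2.remap(g,q[:,0].reshape(1,-1),q[:,1].reshape(1,-1),cv2.INTER_CUBIC)[0]
    O=np.array([.6386,-.1745]); yaw=yaw0; ys=np.arange(-.024,.0241,.0005)
    for _ in range(n):
        R=fr(np.radians(yaw)); L=[]
        for x in np.arange(-.165,-.1,.004):
            s=samp([[*(O+R@[x,y]),.04] for y in ys]); k=np.nonzero(s>150)[0]
            if len(k) and .018<ys[k[-1]]-ys[k[0]]<.03: L.append((x,(ys[k[0]]+ys[k[-1]])/2))
        L=np.array(L); c=np.polyfit(L[:,0],L[:,1],1); yaw+=np.degrees(np.arctan(c[0])); O=O+R@[0,c[1]]
    R=fr(np.radians(yaw)); print('yaw',yaw,len(L),'axis point',O,'nut in wrench y',(R.T@(np.array([.6386,-.1745])-O))[1])
    return p,samp,R,O
if __name__=="__main__":
    p,samp,R,O=meas(float(sys.argv[1]))
    ys=np.arange(-.044,.044,.002); print('y',(ys*1000).round().astype(int).tolist())
    for x in(-.018,-.012,-.006,0,.006,.012,.018): print(int(x*1000),samp([[*(O+R@[x,y]),.042] for y in ys]).astype(int).tolist())
E
python3 yaw.py 50
```

```text
yaw 50.71966877840052 17 axis point [ 0.63824393 -0.1742013 ] nut in wrench y -0.0004647322359203471
y [-44, -42, -40, -38, -36, -34, -32, -30, -28, -26, -24, -22, -20, -18, -16, -14, -12, -10, -8, -6, -4, -2, 0, 2, 4, 6, 8, 10, 12, 14, 16, 18, 20, 22, 24, 26, 28, 30, 32, 34, 36, 38, 40, 42]
-18 [215, 168, 136, 147, 191, 228, 232, 230, 227, 226, 227, 235, 247, 234, 157, 122, 142, 162, 178, 168, 139, 134, 142, 135, 136, 146, 163, 165, 172, 177, 180, 184, 203, 188, 178, 193, 160, 152, 149, 179, 233, 238, 231, 229]
-12 [227, 197, 146, 138, 175, 221, 234, 232, 229, 227, 229, 226, 198, 143, 106, 106, 136, 174, 208, 206, 187, 197, 221, 217, 170, 125, 112, 114, 105, 140, 205, 235, 233, 231, 231, 232, 229, 198, 156, 188, 229, 239, 235, 232]
-6 [231, 231, 188, 133, 136, 189, 229, 238, 230, 228, 230, 235, 233, 183, 168, 189, 187, 188, 181, 159, 150, 171, 188, 188, 193, 200, 205, 212, 190, 169, 211, 245, 232, 226, 227, 231, 234, 204, 181, 204, 230, 237, 235, 233]
0 [228, 237, 232, 193, 154, 166, 214, 236, 233, 230, 231, 229, 203, 159, 180, 193, 200, 205, 185, 184, 155, 121, 134, 162, 181, 183, 194, 203, 182, 175, 228, 245, 230, 227, 228, 236, 233, 195, 189, 218, 231, 231, 230, 231]
6 [226, 226, 227, 230, 230, 214, 199, 209, 224, 229, 230, 228, 218, 202, 201, 203, 217, 224, 206, 197, 205, 212, 223, 229, 215, 200, 203, 200, 160, 148, 190, 232, 233, 228, 230, 238, 226, 195, 203, 226, 235, 233, 230, 229]
12 [225, 225, 225, 225, 224, 225, 226, 226, 225, 226, 228, 231, 235, 225, 172, 128, 153, 203, 198, 142, 111, 133, 171, 178, 187, 201, 184, 150, 137, 154, 218, 251, 234, 225, 215, 191, 194, 215, 227, 234, 234, 231, 230, 229]
18 [227, 227, 225, 225, 226, 227, 229, 227, 221, 214, 214, 237, 257, 236, 204, 198, 215, 230, 225, 209, 205, 194, 188, 215, 241, 242, 236, 232, 218, 206, 228, 242, 243, 232, 216, 213, 226, 231, 231, 229, 229, 231, 232, 232]
```

```bash
python3 -c "
from plan import *
N=np.array([.6386,-.173]); f=lambda a:(N-.11*np.array([np.cos(np.radians(a)),np.sin(np.radians(a))])).tolist()
plan([(*f(50.7),.09,50.7,4)],-.1)
st=[*f(50.7),.03,50.7]
print('arc'); plan([(*f(50.7-2.5*i),.03,50.7-2.5*i,1) for i in range(1,17)],-.1,st)"
```

```text
ori [-1.7996e+02 -5.0000e-02  4.7050e+01] t 22.45
0.96,0.05,0.03,0,0,-0.2,-0.1,
0.95,0.07,0.04,0,0,-0.2,-0.1,
0.96,0.09,0.03,0,0,-0.2,-0.1,
0.95,0.1,0.04,0,0,-0.2,-0.1,

arc
0,-0.19,-0,0,0,0.55,-0.1,

0.01,-0.19,-0,0,0,0.54,-0.1,

0,-0.2,-0,0,0,0.55,-0.1,

0.01,-0.19,-0,0,0,0.54,-0.1,

0,-0.19,-0,0,0,0.55,-0.1,

0.01,-0.19,-0,0,0,0.54,-0.1,

-0,-0.19,-0,0,0,0.55,-0.1,

0,-0.2,-0,0,0,0.54,-0.1,

0.01,-0.19,-0,0,0,0.55,-0.1,

0,-0.19,-0,0,0,0.54,-0.1,

0.01,-0.19,-0,0,0,0.55,-0.1,

0,-0.19,-0,0,0,0.54,-0.1,

0,-0.19,-0,0,0,0.55,-0.1,

0.01,-0.2,-0,0,0,0.55,-0.1,

0,-0.19,-0,0,0,0.54,-0.1,

0.01,-0.19,-0,0,0,0.55,-0.1,
```

```bash
python3 -m crank '[0.96,0.05,0.03,0,0,-0.2,-0.1,
0.95,0.07,0.04,0,0,-0.2,-0.1,
0.96,0.09,0.03,0,0,-0.2,-0.1,
0.95,0.1,0.04,0,0,-0.2,-0.1,0,0,0,0,0,0,-0.1,0,0,0,0,0,0,-0.1]'
python3 -m crank '[0,0,0.8,0,0,0,-0.1,0,0,0.8,0,0,0,-0.1,0,0,0.4,0,0,0,-0.1,0,0,0.4,0,0,0,-0.1,0,0,0,0,0,0,-0.1]'
```

```text
time_s: 23.05
eef_pos: [0.5695, -0.2577, 0.0901]
orientation: [-180.0, 0.0, 50.9]
force: [-0.2, -0.9, -0.1]
gripper_width: 0.449
time_s: 23.55
eef_pos: [0.5675, -0.2594, 0.0294]
orientation: [-179.9, 0.1, 50.6]
force: [-0.5, 0.1, -0.4]
gripper_width: 0.448
```

```bash
python3 -m crank '[0,-0.19,0,0,0,0.55,-0.1,0.01,-0.19,0,0,0,0.54,-0.1,0,-0.2,0,0,0,0.55,-0.1,0.01,-0.19,0,0,0,0.54,-0.1,0,-0.19,0,0,0,0.55,-0.1,0.01,-0.19,0,0,0,0.54,-0.1]'
python3 -m crank '[0,-0.19,0,0,0,0.55,-0.1,0,-0.2,0,0,0,0.54,-0.1,0.01,-0.19,0,0,0,0.55,-0.1,0,-0.19,0,0,0,0.54,-0.1,0.01,-0.19,0,0,0,0.55,-0.1,0,-0.19,0,0,0,0.54,-0.1]'
python3 - <<'E'
from meas import *
p=viewer.read_camera("top"); print(finder.recognise("wrench",p)[:1]); cv2.imwrite("pics/mid.png",cv2.cvtColor(cv2.resize(np.array(p["pixels"])[130:220,320:410],None,fx=6,fy=6,interpolation=cv2.INTER_CUBIC),cv2.COLOR_RGB2BGR))
m,u,v=blob(p,(350,155,405,205),brass); n,lab,st,ce=cv2.connectedComponentsWithStats(m)
for i in range(1,n):
    if st[i,4]>200: c=ce[i]/6+[350,155]-.42; X=onz(p,c,.0455); print(c,st[i,4]/36,X,ang(np.array([.6386,-.1745])-X[:2]))
E
```

```text
time_s: 24.15
eef_pos: [0.5497, -0.2393, 0.0317]
orientation: [179.9, -0.1, 35.6]
force: [1.3, 0.0, -1.4]
gripper_width: 0.449
time_s: 24.75
eef_pos: [0.5362, -0.2141, 0.0317]
orientation: [179.9, -0.1, 20.6]
force: [0.2, -1.1, -1.2]
gripper_width: 0.45
[{'extent': [351.6, 158.1, 378.9, 181.6], 'p': 0.82}]
[363.32755428 164.75609162] 38.80555555555556 [ 0.63561099 -0.17538986  0.0455    ] 16.57887117891604
[367.99659363 174.87097283] 31.694444444444443 [ 0.60101091 -0.18978206  0.0455    ] 22.124488310088623
```

```bash
python3 -m crank '[0,-0.19,0,0,0,0.55,-0.1,0,-0.2,0,0,0,0.54,-0.1,0.01,-0.19,0,0,0,0.55,-0.1,0,-0.19,0,0,0,0.54,-0.1,0.01,-0.19,0,0,0,0.55,-0.1,0,-0.19,0,0,0,0.54,-0.1,0,-0.1,0,0,0,0.3,-0.1,0,0,0,0,0,0,-0.1]'
cat > w.py <<'E'
from meas import *
p=viewer.read_camera("top"); print(robot.state()["eef_pos"],robot.state()["orientation"][2])
m,u,v=blob(p,(350,155,405,205),brass); n,lab,st,ce=cv2.connectedComponentsWithStats(m)
for i in range(1,n):
    if st[i,4]>200: c=ce[i]/6+[350,155]-.42; X=onz(p,c,.0455); print(c,st[i,4]/36,X,ang(np.array([.6386,-.1745])-X[:2]))
E
python3 w.py
```

```text
time_s: 25.65
eef_pos: [0.5293, -0.1833, 0.0314]
orientation: [179.9, -0.1, 4.4]
force: [0.8, -1.5, 1.0]
gripper_width: 0.452
[ 0.52923418 -0.18335067  0.03128711] 4.394238442440177
[366.17710744 161.33688705] 6.722222222222222 [ 0.646996   -0.18529224  0.0455    ] 127.8817200046489
[361.24189427 165.4830837 ] 25.22222222222222 [ 0.63331212 -0.16835003  0.0455    ] -49.31034166932617
```

```bash
python3 -m crank '[0,-0,-0.6,0,0,0,-0.1,0,0,-1,0,0,0,-0.1,0,0,-1,0,0,0,-0.1,0,1,0,0,0,0,-0.1,0,1,0,0,0,0,-0.1,0,1,0,0,0,0,-0.1,0,1,0,0,0,0,-0.1,0,1,0,0,0,0,-0.1,0,1,0,0,0,0,-0.1]'
python3 w.py; python3 yaw.py 6 | head -1; python3 - <<'E'
from meas import *
p=viewer.read_camera("top")
# jig yaw again via red line at fixed pixels + plate edges
im=cv2.cvtColor(np.array(p["pixels"]),cv2.COLOR_RGB2GRAY).astype(np.float32)
m,u,v=blob(p,(350,143,370,158),red); P=np.array([onz(p,q,.024)[:2] for q in zip(u,v)]); d=P-P.mean(0); ax=np.linalg.svd(d,full_matrices=False)[2][0]; print("line",ang(ax*np.sign(ax[0])),ang(P.mean(0)-[.6386,-.1745]),P.mean(0))
m,u,v=blob(p,(353,158.0.__int__(),374,172),red); P=np.array([onz(p,q,.049)[:2] for q in zip(u,v)]); print("dot",len(u)/36,P.mean(0),ang(P.mean(0)-[.6386,-.1745]))
cv2.imwrite("pics/end1.png",cv2.cvtColor(cv2.resize(np.array(p["pixels"])[140:215,325:400],None,fx=8,fy=8,interpolation=cv2.INTER_CUBIC),cv2.COLOR_RGB2BGR))
E
```

```text
time_s: 26.6
eef_pos: [0.5398, -0.3324, 0.0963]
orientation: [-179.9, -0.0, 4.4]
force: [-0.3, 0.9, 2.5]
gripper_width: 0.452
[ 0.53897397 -0.33808408  0.09712397] 4.14901330342615
[363.07909173 164.83510899] 40.77777777777778 [ 0.63536285 -0.17455196  0.0455    ] 0.9196395047219108
[364.95410307 176.07836921] 28.38888888888889 [ 0.59717981 -0.17952484  0.0455    ] 6.9169635016999935
yaw 6.219422759937085 17 axis point [ 0.63874922 -0.17592404] nut in wrench y 0.001431820528461108
line 2.087892243446087 1.6635050354375636 [ 0.68523667 -0.17314559]
dot 3.888888888888889 [ 0.65411943 -0.17253943] 7.200033281817943
```

```bash
python3 plan.py '[(.5293,-.187,.097,2,8),(.5293,-.187,.031,2,5)]' -0.1
```

```text
ori [1.7998e+02 1.0000e-02 4.1800e+00] t 26.75
0.01,-0.74,-0,0,0,0.06,-0.1,
-0,-0.73,-0.01,0,0,0.06,-0.1,
-0,-0.74,0,0,0,0.06,-0.1,
-0.01,-0.74,-0,0,0,0.06,-0.1,
-0.01,-0.73,-0,0,0,0.06,-0.1,
-0.01,-0.74,-0.01,0,0,0.06,-0.1,
-0.02,-0.74,0,0,0,0.06,-0.1,
-0.02,-0.73,-0,0,0,0.06,-0.1,

0,-0,0.53,0,0,-0,-0.1,
0,-0,0.53,0,0,-0,-0.1,
0,-0,0.52,0,0,-0,-0.1,
0,-0,0.53,0,0,-0,-0.1,
0,-0,0.53,0,0,-0,-0.1,
```

```bash
python3 -m crank '[0.01,-0.74,0,0,0,0.06,-0.1,0,-0.73,-0.01,0,0,0.06,-0.1,0,-0.74,0,0,0,0.06,-0.1,-0.01,-0.74,0,0,0,0.06,-0.1,-0.01,-0.73,0,0,0,0.06,-0.1,-0.01,-0.74,-0.01,0,0,0.06,-0.1,-0.02,-0.74,0,0,0,0.06,-0.1,-0.02,-0.73,0,0,0,0.06,-0.1,0,0,0,0,0,0,-0.1,0,0,0,0,0,0,-0.1]'
python3 -m crank '[0,0,0.53,0,0,0,-0.1,0,0,0.53,0,0,0,-0.1,0,0,0.52,0,0,0,-0.1,0,0,0.53,0,0,0,-0.1,0,0,0.53,0,0,0,-0.1,0,0,0,0,0,0,-0.1]'
```

```text
time_s: 27.75
eef_pos: [0.5297, -0.1843, 0.0963]
orientation: [-180.0, -0.0, 2.3]
force: [0.3, 0.5, 0.3]
gripper_width: 0.451
time_s: 28.35
eef_pos: [0.5278, -0.185, 0.0275]
orientation: [-180.0, 0.2, 2.1]
force: [0.5, -0.3, -0.1]
gripper_width: 0.449
```

```bash
python3 -m crank '[0,-0.08,0,0,0,0.09,-0.1,0,-0.08,0,0,0,0.09,-0.1,0,-0.08,0,0,0,0.09,-0.1,0,-0.08,0,0,0,0.09,-0.1,0,-0.08,0,0,0,0.09,-0.1,0,0,0,0,0,0,-0.1,0,0,0,0,0,0,-0.1]'
python3 -m crank '[0,0.12,0,0,0,0,-0.1,0,0,-0.6,0,0,0,-0.1,0,0,-1,0,0,0,-0.1,0,0,-1,0,0,0,-0.1,0,1,0,0,0,0,-0.1,0,1,0,0,0,0,-0.1,0,1,0,0,0,0,-0.1,0,1,0,0,0,0,-0.1,0,1,0,0,0,0,-0.1,0,1,0,0,0,0,-0.1]'
python3 w.py; python3 yaw.py 2; python3 - <<'E'
from meas import *
p=viewer.read_camera("top")
m,u,v=blob(p,(353,158,374,172),red); P=np.array([onz(p,q,.049)[:2] for q in zip(u,v)]); print("dot",len(u)/36,P.mean(0),ang(P.mean(0)-[.6386,-.1745]))
cv2.imwrite("pics/end2.png",cv2.cvtColor(cv2.resize(np.array(p["pixels"])[140:215,325:400],None,fx=8,fy=8,interpolation=cv2.INTER_CUBIC),cv2.COLOR_RGB2BGR))
E
```

```text
time_s: 29.05
eef_pos: [0.5294, -0.1756, 0.0303]
orientation: [180.0, -0.0, 0.1]
force: [-2.2, -2.3, 1.0]
gripper_width: 0.45
time_s: 30.05
eef_pos: [0.5305, -0.3288, 0.0962]
orientation: [-180.0, -0.1, 0.1]
force: [0.5, 0.5, 0.2]
gripper_width: 0.447
[ 0.52912112 -0.33421358  0.09674122] -0.13870727686928824
[363.10316108 164.87248138] 39.77777777777778 [ 0.63523407 -0.17462806  0.0455    ] 2.178795068618451
[364.13438113 176.05472426] 30.22222222222222 [ 0.59732444 -0.17680157  0.0455    ] 3.191576390329562
yaw 2.4739463834254263 17 axis point [ 0.63866888 -0.17650158] nut in wrench y 0.0020026837173382404
y [-44, -42, -40, -38, -36, -34, -32, -30, -28, -26, -24, -22, -20, -18, -16, -14, -12, -10, -8, -6, -4, -2, 0, 2, 4, 6, 8, 10, 12, 14, 16, 18, 20, 22, 24, 26, 28, 30, 32, 34, 36, 38, 40, 42]
-18 [147, 146, 149, 150, 181, 222, 243, 241, 233, 227, 227, 233, 239, 244, 217, 175, 153, 151, 163, 166, 161, 158, 155, 159, 163, 168, 165, 162, 162, 157, 146, 155, 164, 141, 126, 127, 133, 137, 121, 148, 219, 251, 237, 235]
-12 [145, 145, 146, 144, 149, 171, 213, 240, 234, 230, 228, 230, 23
[... 640 characters left out ...]
, 150, 186, 228, 242, 234, 239, 217, 177, 192, 223, 184, 179, 234, 212, 153, 140, 161, 201, 225, 224, 213, 203, 207, 196, 190, 212, 233, 231, 231, 229, 212, 204, 222, 234, 232, 232, 231]
12 [241, 226, 189, 156, 142, 141, 141, 137, 152, 184, 221, 244, 239, 238, 225, 161, 124, 150, 172, 179, 206, 207, 167, 158, 178, 193, 202, 211, 185, 143, 140, 172, 215, 239, 232, 232, 233, 229, 226, 230, 231, 231, 231, 231]
18 [231, 233, 234, 238, 215, 170, 142, 142, 139, 158, 201, 230, 233, 245, 237, 200, 198, 234, 245, 236, 226, 185, 137, 105, 107, 128, 149, 152, 150, 142, 124, 150, 216, 245, 234, 227, 223, 227, 229, 229, 228, 228, 228, 228]
dot 4.166666666666667 [ 0.65435185 -0.17259554] 6.893803178966951
```

View pics/end2.png

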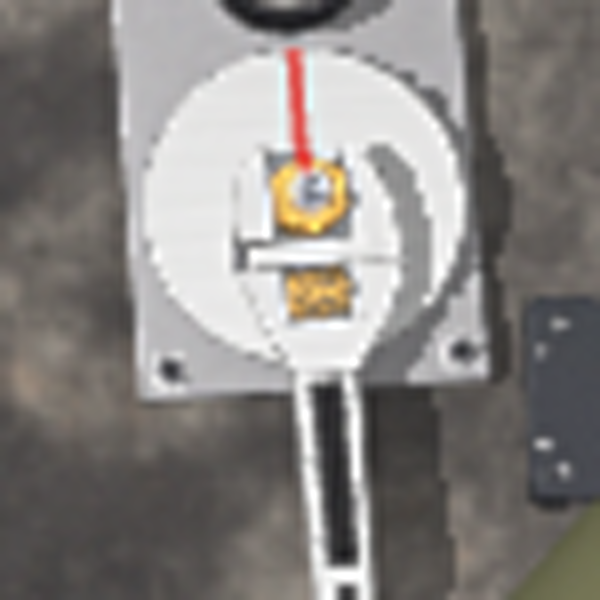

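```bash
python3 - <<'E'
from meas import *
p=viewer.read_camera("top"); 
e1=cv2.cvtColor(cv2.imread("pics/end1.png"),cv2.COLOR_BGR2RGB); e1=cv2.resize(e1,(75,75),interpolation=cv2.INTER_AREA).astype(int)
im=np.array(p["pixels"])[140:215,325:400].astype(int)
for n,I in(("yaw6.2",e1),("yaw2.5",im)):
    red=np.clip(I[...,0]-np.maximum(I[...,1],I[...,2]*1.0)-20,0,None).astype(float)
    # redness: r-g
    for r in range(14,25):
        w=red[r,30:48]; print(n,r+140,(w*np.arange(355,373)).sum()/max(w.sum(),1e-9).round(2) if w.sum()>30 else None,w.astype(int).tolist())
for c in(-.1745,-.176):
  print("line",c,[proj(p,[.6386+r*np.cos(.038),c+r*np.sin(.038),.024]).round(2).tolist() for r in(.019,.03,.067)])
  for a in(0,2,6,10): print(a,[proj(p,[.6386+r*np.cos(np.radians(a)),c+r*np.sin(np.radians(a)),.049]).round(2).tolist() for r in(.009,.013,.017)])
E
```

```text
yaw6.2 154 361.7903225806452 [0, 0, 0, 0, 0, 0, 55, 115, 16, 0, 0, 0, 0, 0, 0, 0, 0, 0]
yaw6.2 155 361.83422459893046 [0, 0, 0, 0, 0, 0, 52, 114, 21, 0, 0, 0, 0, 0, 0, 0, 0, 0]
yaw6.2 156 361.85714285714283 [0, 0, 0, 0, 0, 0, 51, 114, 24, 0, 0, 0, 0, 0, 0, 0, 0, 0]
yaw6.2 157 362.0325581395349 [0, 0, 0, 0, 0, 0, 44, 120, 51, 0, 0, 0, 0, 0, 0, 0, 0, 0]
yaw6.2 158 362.24175824175825 [0, 0, 0, 0, 0, 0, 15, 108, 59, 0, 0, 0, 0, 0, 0, 0, 0, 0]
yaw6.2 159 362.3301886792453 [0, 0, 0, 0, 0, 0, 14, 114, 84, 0, 0, 0, 0, 0, 0, 0, 0, 0]
yaw6.2 160 362.7535211267606 [0, 0, 0, 0, 0, 0, 23, 105, 110, 23, 11, 12, 0, 0, 0, 0, 0, 0]
yaw6.2 161 363.14906832298135 [0, 0, 0, 0, 0, 19, 17, 32, 48, 0, 4, 25, 16, 0, 0, 0, 0, 0]
yaw6.2 162 362.7647058823529 [0, 0, 0, 0, 18, 18, 1, 0, 0, 0, 0, 12, 19, 0, 0, 0, 0, 0]
yaw6.2 163 362.41379310344826 [0, 0, 0, 0, 20, 15, 0, 0, 0, 0, 0, 1, 22, 0, 0, 0, 0, 0]
yaw6.2 164 362.84415584415586 [0, 0, 0, 0, 22, 20, 0, 0, 0, 0, 0, 7, 25, 3, 0, 0, 0, 0]
yaw2.5 154 361.77894736842103 [0, 0, 0, 0, 0, 0, 52, 128, 10, 0, 0, 0, 0, 0, 0, 0, 0, 0]
yaw2.5 155 361.81481481481484 [0,
[... 743 characters left out ...]
, 0, 5, 0, 0, 0, 0, 0]
yaw2.5 164 362.67123287671234 [0, 0, 0, 0, 21, 20, 0, 0, 0, 0, 0, 8, 24, 0, 0, 0, 0, 0]
line -0.1745 [[362.07, 159.66], [361.84, 156.49], [361.08, 145.87]]
0 [[363.03, 161.02], [362.99, 159.84], [362.96, 158.67]]
2 [[362.94, 161.02], [362.86, 159.85], [362.78, 158.67]]
6 [[362.75, 161.04], [362.59, 159.87], [362.42, 158.71]]
10 [[362.57, 161.07], [362.32, 159.92], [362.07, 158.76]]
line -0.176 [[362.52, 159.65], [362.29, 156.48], [361.52, 145.86]]
0 [[363.48, 161.01], [363.44, 159.83], [363.4, 158.65]]
2 [[363.39, 161.01], [363.31, 159.84], [363.23, 158.66]]
6 [[363.2, 161.03], [363.04, 159.86], [362.87, 158.7]]
10 [[363.02, 161.06], [362.77, 159.91], [362.52, 158.75]]
```

```bash
python3 -m crank '[0,-0.74,0,0,0,0.04,-0.1,0,-0.74,0,0,0,0.04,-0.1,0,-0.74,0,0,0,0.04,-0.1,0,-0.74,0,0,0,0.04,-0.1,0,-0.74,0,0,0,0.04,-0.1,0,-0.74,0,0,0,0.04,-0.1,0,-0.74,0,0,0,0.04,-0.1,0,-0.74,0,0,0,0.04,-0.1,0,0,0,0,0,0,-0.1,0,0,0,0,0,0,-0.1]'
python3 -m crank '[0,0,0.53,0,0,0,-0.1,0,0,0.53,0,0,0,-0.1,0,0,0.52,0,0,0,-0.1,0,0,0.53,0,0,0,-0.1,0,0,0.53,0,0,0,-0.1,0,0,0,0,0,0,-0.1]'
```

```text
time_s: 31.25
eef_pos: [0.5314, -0.1792, 0.0954]
orientation: [-180.0, -0.0, -1.2]
force: [-0.1, 0.4, -0.0]
gripper_width: 0.447
time_s: 31.85
eef_pos: [0.5292, -0.1801, 0.0265]
orientation: [-180.0, 0.2, -1.4]
force: [-1.1, 1.1, 0.3]
gripper_width: 0.445
```

Push 9.5 mm further (to y ≈ -0.1706), back off, lift away and measure.

```bash
python3 -m crank '[0,-0.08,0,0,0,0.05,-0.1,0,-0.08,0,0,0,0.05,-0.1,0,-0.08,0,0,0,0.05,-0.1,0,-0.08,0,0,0,0.05,-0.1,0,-0.06,0,0,0,0.05,-0.1,0,0,0,0,0,0,-0.1,0,0,0,0,0,0,-0.1]'
python3 -m crank '[0,0.12,0,0,0,0,-0.1,0,0,-0.6,0,0,0,-0.1,0,0,-1,0,0,0,-0.1,0,0,-1,0,0,0,-0.1,0,1,0,0,0,0,-0.1,0,1,0,0,0,0,-0.1,0,1,0,0,0,0,-0.1,0,1,0,0,0,0,-0.1,0,1,0,0,0,0,-0.1,0,1,0,0,0,0,-0.1]'
python3 yaw.py 1|head -1; python3 - <<'E'
from meas import *
p=viewer.read_camera("top"); I=np.array(p["pixels"]).astype(int)
def cen(red,rows,c0,c1):
    for r in rows: w=red[r-rows[0],:]; print(r,w.astype(int).tolist())
red=np.clip(I[...,0]-np.maximum(I[...,1],I[...,2])-20,0,None)
for r in range(156,163): print(r,red[r,357:369].tolist())
s=cv2.cvtColor(cv2.imread("pics/nut.png"),cv2.COLOR_BGR2RGB); s=cv2.resize(s,(40,35),interpolation=cv2.INTER_AREA).astype(int)
red=np.clip(s[...,0]-np.maximum(s[...,1],s[...,2])-20,0,None)
print("start"); 
for r in range(156,166): print(r,red[r-143,15:27].tolist())
E
```

```text
time_s: 32.55
eef_pos: [0.5314, -0.1714, 0.0294]
orientation: [180.0, -0.0, -2.5]
force: [-0.9, -1.7, 2.6]
gripper_width: 0.45
time_s: 33.55
eef_pos: [0.5253, -0.324, 0.0951]
orientation: [-180.0, -0.1, -2.5]
force: [0.2, -0.2, 0.4]
gripper_width: 0.452
yaw -0.09698497098433946 17 axis point [ 0.63865012 -0.17742864] nut in wrench y 0.0029285518458362363
156 [0, 0, 0, 0, 47, 125, 16, 0, 0, 0, 0, 0]
157 [0, 0, 0, 0, 43, 131, 51, 0, 0, 0, 0, 0]
158 [0, 0, 0, 0, 11, 119, 59, 0, 0, 0, 0, 0]
159 [0, 0, 0, 0, 6, 126, 128, 0, 0, 0, 0, 0]
160 [0, 0, 0, 0, 14, 80, 126, 45, 16, 3, 0, 0]
161 [0, 0, 7, 20, 16, 24, 54, 0, 4, 22, 7, 0]
162 [0, 0, 20, 18, 2, 0, 0, 0, 0, 15, 12, 0]
start
156 [0, 0, 0, 0, 51, 113, 26, 0, 0, 0, 0, 0]
157 [0, 0, 0, 0, 44, 120, 53, 0, 0, 0, 0, 0]
158 [0, 0, 0, 0, 16, 110, 58, 0, 0, 0, 0, 0]
159 [0, 0, 0, 0, 20, 81, 43, 0, 0, 0, 0, 0]
160 [0, 0, 0, 65, 68, 13, 12, 12, 13, 1, 0, 0]
161 [0, 0, 37, 123, 113, 23, 0, 0, 5, 13, 2, 0]
162 [0, 0, 25, 62, 53, 0, 0, 0, 0, 8, 11, 3]
163 [0, 0, 18, 18, 0, 0, 0, 0, 0, 0, 22, 11]
164 [0, 0, 17, 19, 0, 0, 0, 0, 0, 7, 23, 0]
165 [0, 0, 19, 21, 13, 0, 0, 0, 0, 18, 20, 0]
```

```bash
python3 - <<'E'
from meas import *
p=viewer.read_camera("scene"); I=np.array(p["pixels"]).astype(int)
red=np.clip(I[...,0]-np.maximum(I[...,1],I[...,2])-20,0,None)
c=[.6386,-.1745]; P=lambda r,a,z:proj(p,[c[0]+r*np.cos(np.radians(a)),c[1]+r*np.sin(np.radians(a)),z]).round(2).tolist()
print("line",P(.019,2.2,.024),P(.067,2.2,.024),"stud",P(0,0,.054))
for a in(-4,0,4,8): print(a,[P(r,a,.049) for r in(.009,.013,.0173)],P(.0173,a,.035))
u,v=np.array(P(0,0,.049)).astype(int)
for r in range(v-9,v+10): print(r,red[r,u-8:u+22].tolist())
print(u-8)
s=cv2.cvtColor(cv2.imread("pics/scene0.png"),cv2.COLOR_BGR2RGB).astype(int); red=np.clip(s[...,0]-np.maximum(s[...,1],s[...,2])-20,0,None)
print("start",[(a,P(.013,a,.049)) for a in(44,47,50)])
for r in range(v-9,v+10): print(r,red[r,u-8:u+22].tolist())
cv2.imwrite("pics/sc_end.png",cv2.cvtColor(cv2.resize(np.array(p["pixels"])[195:230,335:400],None,fx=12,fy=12,interpolation=cv2.INTER_CUBIC),cv2.COLOR_RGB2BGR))
E
```

```text
line [364.2, 211.81] [374.0, 206.62] stud [360.99, 206.61]
-4 [[362.98, 206.99], [363.91, 206.61], [364.92, 206.21]] [364.53, 209.62]
0 [[362.85, 206.9], [363.73, 206.48], [364.67, 206.03]] [364.29, 209.44]
4 [[362.71, 206.81], [363.53, 206.35], [364.41, 205.87]] [364.03, 209.27]
8 [[362.57, 206.73], [363.32, 206.24], [364.13, 205.71]] [363.75, 209.11]
198 [0, 0, 0, 0, 0, 0, 0, 0, 0, 0, 0, 0, 0, 0, 0, 0, 0, 0, 0, 0, 0, 0, 0, 0, 0, 0, 0, 0, 0, 0]
199 [0, 0, 0, 0, 0, 0, 0, 0, 0, 0, 0, 0, 0, 0, 0, 0, 0, 0, 0, 0, 0, 0, 0, 0, 0, 0, 0, 0, 0, 0]
200 [0, 0, 0, 5, 3, 0, 0, 0, 0, 0, 0, 0, 0, 0, 0, 0, 0, 0, 0, 0, 0, 0, 0, 0, 0, 0, 0, 0, 0, 0]
201 [0, 0, 0, 4, 9, 5, 0, 0, 0, 0, 0, 0, 0, 0, 0, 0, 0, 0, 0, 0, 0, 0, 0, 0, 0, 0, 0, 0, 0, 0]
202 [0, 0, 0, 0, 1, 7, 6, 0, 0, 0, 0, 0, 0, 0, 0, 0, 0, 0, 0, 0, 0, 0, 0, 0, 0, 0, 0, 0, 0, 0]
203 [0, 0, 0, 0, 0, 3, 6, 4, 0, 0, 0, 0, 0, 0, 0, 0, 0, 0, 0, 0, 0, 0, 0, 0, 0, 0, 0, 0, 0, 0]
204 [0, 0, 0, 0, 0, 0, 0, 5, 9, 6, 0, 0, 0, 0, 0, 0, 0, 0, 0, 0, 0, 0, 0, 0, 0, 0, 0, 0, 4, 0]
205 [0, 0, 0, 0, 0, 0, 0, 0, 3, 9, 8, 0, 0, 0, 0, 0, 0, 0, 0, 0, 0, 0, 0, 0, 0, 
[... 2333 characters left out ...]
, 29, 25, 16, 19, 27, 26, 29, 42, 60, 70, 69, 43, 10, 0, 0, 0, 0, 0, 0, 0, 0, 0, 0, 0]
211 [0, 0, 0, 0, 0, 11, 20, 26, 33, 29, 28, 22, 31, 53, 69, 43, 10, 0, 0, 0, 0, 0, 0, 0, 0, 0, 0, 0, 0, 0]
212 [0, 0, 0, 0, 0, 13, 15, 17, 21, 24, 20, 20, 22, 35, 20, 0, 0, 0, 0, 0, 0, 0, 0, 0, 0, 0, 0, 0, 0, 0]
213 [0, 0, 0, 0, 0, 11, 18, 21, 18, 17, 21, 19, 16, 10, 0, 0, 0, 0, 0, 0, 0, 0, 0, 0, 0, 0, 0, 0, 0, 0]
214 [0, 0, 0, 0, 0, 7, 17, 17, 21, 22, 20, 18, 13, 0, 0, 0, 0, 0, 0, 0, 0, 0, 0, 0, 0, 0, 0, 0, 0, 0]
215 [0, 0, 0, 0, 0, 0, 8, 19, 20, 18, 19, 15, 7, 0, 0, 0, 0, 0, 0, 0, 0, 0, 0, 0, 0, 0, 0, 0, 0, 0]
216 [0, 0, 0, 0, 0, 0, 0, 1, 6, 11, 4, 0, 0, 0, 0, 0, 0, 0, 0, 0, 0, 0, 0, 0, 0, 0, 0, 0, 0, 0]
```

```bash
python3 - <<'E'
import numpy as np,cv2
def show(I,r0,c0,n):
    I=I.astype(int); s=I[...,0]-I[...,1]; print(n)
    for r in range(158,165): print(r,s[r-r0,357-c0:370-c0].tolist())
show(cv2.cvtColor(cv2.imread("pics/top0.png"),cv2.COLOR_BGR2RGB),0,0,"start")
show(np.load("fit2.npy"),0,0,"fit2")
from h import *
show(np.array(viewer.read_camera("top")["pixels"]),0,0,"now")
E
```

```text
start
158 [0, 0, -3, -8, 29, 138, 77, -5, -3, -1, 1, 1, 1]
159 [1, -2, -6, -5, 34, 113, 61, 19, 15, -2, -1, 0, 0]
160 [-1, -5, -4, 92, 90, 20, 32, 33, 33, 22, -1, -2, -1]
161 [-2, -5, 61, 154, 144, 43, 18, 12, 26, 33, 24, 3, -1]
162 [-2, -7, 44, 78, 77, 8, 0, -4, -3, 30, 29, 25, 1]
163 [-1, -3, 40, 38, 7, -2, -4, -4, -2, 19, 43, 32, 1]
164 [-3, 4, 38, 40, 17, 0, -3, -4, -1, 27, 46, 16, -2]
fit2
158 [0, 1, -1, -3, 1, 7, -2, -2, -2, 0, 0, 1, 0]
159 [0, -1, -5, -2, 35, 93, 31, 27, 9, -2, -2, -1, 0]
160 [-1, -4, -3, 89, 67, 19, 35, 35, 31, 22, -3, -1, 0]
161 [-2, -5, 72, 155, 141, 44, 17, 12, 27, 32, 22, -2, -1]
162 [-3, -7, 46, 77, 77, 7, 0, -4, -4, 32, 49, 23, 0]
163 [-1, -3, 40, 37, 7, -3, -3, -4, -5, 19, 45, 29, -1]
164 [-3, 10, 40, 38, 15, 1, -3, -3, -1, 28, 45, 16, -2]
now
158 [2, 2, -2, -6, 30, 138, 79, -10, -5, -1, 1, 0, 0]
159 [1, 0, -2, -5, 26, 146, 147, 14, -5, -3, -1, -1, 0]
160 [1, -2, -2, 10, 34, 100, 146, 66, 36, 24, 14, -2, -1]
161 [-1, -1, 26, 41, 35, 44, 75, 15, 24, 42, 26, 11, -1]
162 [-2, 9, 40, 39, 22, 2, 4, -5, -6, 36, 32, 13, -2]
163 [-2, 6, 43, 37, 8, -1, -3, -5, -4, 21, 26, 12, -3]
164 [-3, -4, 42, 39, 16, 2, -3, -4, -1, 29, 43, 17, -1]
```

```bash
cat > fitn.py <<'E'
from h import *
from scipy.optimize import minimize
p=viewer.read_camera("top"); now=np.array(p["pixels"]).astype(int); st=cv2.cvtColor(cv2.imread("pics/top0.png"),cv2.COLOR_BGR2RGB).astype(int); f2=np.load("fit2.npy").astype(int)
r0,r1,c0,c1=158,165,357,370; K=8
D=[(I[...,0]-I[...,1])[r0:r1,c0:c1].astype(float) for I in(st,f2,now)]
uu,vv=np.meshgrid(c0-.5+(np.arange((c1-c0)*K)+.5)/K, r0-.5+(np.arange((r1-r0)*K)+.5)/K)
def plane(z):
    R=Rot(p); d=np.stack([(uu-p["cx"])/p["fx"],(vv-p["cy"])/p["fy"],np.ones_like(uu)],-1)@R.T; o=np.array(p["xyz"]); t=(z-o[2])/d[...,2]; return (o[0]+d[...,0]*t)*1e3,(o[1]+d[...,1]*t)*1e3
PL={z:plane(z) for z in(.024,.049,.054)}; SL=[plane(z) for z in np.linspace(.024,.049,6)[:-1]]
def hexm(x,y,a):
    m=np.ones(x.shape,bool)
    for k in range(6):
        q=a+np.pi/6+k*np.pi/3; m&=(x*np.cos(q)+y*np.sin(q))<15
    return m
def render(cx,cy,a,ri,hw,br,rd,sb,line):
    a=np.radians(a); im=np.zeros(uu.shape)
    if line:
        x,y=PL[.024][0]-cx,PL[.024][1]-cy; j=np.radians(2.2); xl=x*np.cos(j)+y*np.sin(j); yl=-x*np.sin(j)+y*np.cos(j); im[(xl>19)&(xl<67)&(abs(yl)<2.6)]=rd
    for X,Y in SL: im[hexm(X-cx,Y-cy,a)]=sb
    x,y=PL[.049][0]-cx,PL[.049][1]-cy; im[hexm(x,y,a)]=br
    xl=x*np.cos(a)+y*np.sin(a); yl=-x*np.sin(a)+y*np.cos(a); im[hexm(x,y,a)&(xl>ri)&(abs(yl)<hw)]=rd
    x,y=PL[.054][0]-cx,PL[.054][1]-cy; im[x*x+y*y<64]=0
    return im.reshape(r1-r0,K,c1-c0,K).mean((1,3))
M=np.ones_like(D[0]); M2=M.copy(); M2[:2]=0   # fit2: jaw hides boss/line in the first rows
def cost(q):
    cx,cy,a1,a2,a3,ri,hw,br,rd,sb=q
    return sum((w*(render(cx,cy,a,ri,hw,br,rd,sb,l)-d)**2).sum() for a,d,w,l in((a1,D[0],M,1),(a2,D[1],M2,1),(a3,D[2],M,1)))
best=None
for s in((47,47,3),(51,51,0),(45,45,6)):
    q=minimize(cost,[638.6,-175,*s,10,3,45,155,40],method="Nelder-Mead",options=dict(maxiter=2500,maxfev=2500,initial_simplex=None))
    for _ in range(1): q=minimize(cost,q.x+np.r_[.5,.5,2,2,2,.5,.3,3,3,3],method="Nelder-Mead",options=dict(maxiter=2500,maxfev=2500))
    print(q.fun,q.x.round(2))
E
python3 fitn.py
```

```text
18334.209496325053 [ 639.19 -175.14   48.43   50.06    5.24    9.73    3.5    39.62  156.3
   46.4 ]
22773.13565685533 [ 639.27 -175.01   49.37   49.56    2.09    9.69    3.49   41.7   157.82
   47.87]
16329.802530526878 [ 639.34 -175.3    48.56   50.      8.09    9.56    3.47   38.61  152.81
   48.42]
```

```bash
cat >> fitn.py <<'E'
print("scan")
e1=cv2.resize(cv2.imread("pics/end1.png"),(75,75),interpolation=cv2.INTER_AREA)[...,::-1].astype(int); e2=cv2.resize(cv2.imread("pics/end2.png"),(75,75),interpolation=cv2.INTER_AREA)[...,::-1].astype(int)
ex=[(I[...,0]-I[...,1])[r0-140:r1-140,c0-325:c1-325].astype(float) for I in(e1,e2)]+[D[2]]
x=q.x
for n,d in zip(("w6.2","w2.5","w-0.1"),ex):
    print(n,[(a,int(((render(x[0],x[1],a,*x[5:],1)-d)**2)[:4].sum())) for a in range(-6,17,2)])
print(D[2][:4].astype(int)); 
for a in(0,4,8): print(a); print(render(x[0],x[1],a,*x[5:],1)[:4].astype(int))
E
python3 fitn.py
```

```text
17615.363496696846 [ 639.21 -175.13   47.05   50.05    5.35    9.8     3.59   38.75  156.4
   43.55]
30361.469546769273 [ 639.44 -175.06   49.3    51.53    2.04   10.16    3.4    47.51  156.46
   45.79]
17049.92089534459 [ 639.42 -175.23   48.66   50.36    8.08    9.43    3.43   40.76  153.27
   47.26]
scan
w6.2 [(-6, 42660), (-4, 39492), (-2, 31587), (0, 24285), (2, 17875), (4, 12191), (6, 9051), (8, 7193), (10, 6324), (12, 5828), (14, 6169), (16, 7085)]
w2.5 [(-6, 39534), (-4, 35697), (-2, 27839), (0, 20472), (2, 14498), (4, 9582), (6, 7082), (8, 5810), (10, 5668), (12, 6584), (14, 8126), (16, 10094)]
w-0.1 [(-6, 33782), (-4, 29922), (-2, 22861), (0, 16433), (2, 11383), (4, 7442), (6, 5874), (8, 5567), (10, 6652), (12, 8891), (14, 11406), (16, 14285)]
[[  2   2  -1  -7  31 139  80 -10  -5  -1   0   0   0]
 [  0   1  -2  -6  26 147 146  14  -6  -3  -1   0  -1]
 [  1  -2  -3  11  34 100 146  65  35  23  14  -1   0]
 [ -1  -1  27  40  36  45  74  14  23  42  26  11  -1]]
0
[[  0   0   0   0  16 153  76   0   0   0   0   0   0]
 [  0   0   0   0   0 128 153  99   7   0   0   0   0]
 [  0   0   0  10  34  74 153 125  40  27   5   0   0]
 [  0   0  23  40  40  34  26  23  32  40  40   8   0]]
4
[[  0   0   0   0  16 153  69   0   0   0   0   0   0]
 [  0   0   0   0   1 137 148  60   7   0   0   0   0]
 [  0   0   0   8  34 104 153  97  40  29  11   0   0]
 [  0   0  19  40  40  44  29  22  32  40  40   4   0]]
8
[[  0   0   0   0  16 153  69   0   0   0   0   0   0]
 [  0   0   0   0   3 149 138  30   7   0   0   0   0]
 [  0   0   0   7  35 132 153  72  40  32  16   0   0]
 [  0   0  12  38  40  53  31  15  32  40  38   0   0]]
```

```bash
cat > fith.py <<'E'
import re
src=open('fitn.py').read().split("best=None")[0]; exec(src.replace("r0,r1,c0,c1=158,165,357,370","r0,r1,c0,c1=159,169,357,370"))
e1=cv2.resize(cv2.imread("pics/end1.png"),(75,75),interpolation=cv2.INTER_AREA)[...,::-1].astype(int); e2=cv2.resize(cv2.imread("pics/end2.png"),(75,75),interpolation=cv2.INTER_AREA)[...,::-1].astype(int)
rb=lambda I:(I[...,0]-I[...,2]).astype(float)
S={"start":rb(st)[r0:r1,c0:c1],"fit2":rb(f2)[r0:r1,c0:c1],"w6.2":rb(e1)[r0-140:r1-140,c0-325:c1-325],"w2.5":rb(e2)[r0-140:r1-140,c0-325:c1-325],"now":rb(now)[r0:r1,c0:c1]}
np.set_printoptions(linewidth=150); print(S["start"].astype(int)); print(S["now"].astype(int))
def ren(cx,cy,a,br,sb,sd,rr):
    a=np.radians(a); im=np.zeros(uu.shape)
    for X,Y in SL[3:]: im[hexm(X-cx,Y-cy,a)]=sb
    x,y=PL[.049][0]-cx,PL[.049][1]-cy; im[hexm(x,y,a)]=br
    x,y=PL[.054][0]-cx,PL[.054][1]-cy; im[x*x+y*y<rr*rr]=sd
    return im.reshape(r1-r0,K,c1-c0,K).mean((1,3))
for n,d in S.items():
    W=np.ones_like(d); W[:2,3:7]=0   # line/mark area
    W[8:]=.3
    o=[]
    for a in range(-10,50,4) if n not in("start","fit2") else range(30,90,4):
        q=minimize(lambda t:(W*(ren(t[0],t[1],a,*t[2:])-d)**2).sum(),[639.2,-175.1,150,100,10,8.5],method="Nelder-Mead",options=dict(maxfev=350)); o.append((a,int(q.fun/100),q.x.round(1)[:2].tolist()))
    print(n,[(x[0],x[1]) for x in o],min(o,key=lambda x:x[1]))
E
python3 fith.py
```

```text
[[  2  -1  -6  -7  31 139  89  63  35  -9  -5  -1   0]
 [  0  -5  -7  91 121 129 131 123 138  58  -4  -6  -3]
 [ -3  -8  61 169 156  71  62  29  67 138  67   2  -5]
 [ -4 -11  80 154  99   1  -4 -13 -12  75 142  66   0]
 [ -3 -10 106 129  34  -7 -13 -12 -12  42 139  79   0]
 [ -5  10 124 135  62  -4 -14 -16  -9  66 141  31  -7]
 [ -4  21 127 140  86   3 -12  -8  25  97 143  20  -7]
 [ -5  51 106 143 138 106  54  56 126 145 116   6  -6]
 [ -3  10  60 104 143 141 135 136 149 151  70  -2  -3]
 [ -1  -4   8  52  94 147 145 107  61  38   6  -4  -1]]
[[  1   0  -4  -9  28 158 150  19  -9  -8  -4  -2   1]
 [  0  -3  -8  22  84 146 164 123  99  55  30  -7  -1]
 [ -2  -6  53 142 130  71  76  30  60 138 140  19  -4]
 [ -4  17 133 142  86   0  -3 -13 -15  78 144  19  -6]
 [ -4  10 126 130  33  -8 -13 -13 -14  48 135  27  -6]
 [ -5 -11 104 136  62  -3 -13 -15  -9  68 144  31  -7]
 [ -4 -12  90 141  86   3 -13  -7  29  98 148  43  -5]
 [ -2 -10  84 143 137 107  58  58 127 146 146  25  -4]
 [ -1  -7  76 137 143 142 136 135 146 120  42  -6  -3]
 [ -1  -5  31  57  92 103 143 147  94  21  -8  -4  -1]
[... 286 characters left out ...]
8, 261), (62, 353), (66, 435), (70, 477), (74, 513), (78, 550), (82, 528), (86, 481)] (46, 173, [638.6, -175.0])
w6.2 [(-10, 410), (-6, 348), (-2, 258), (2, 204), (6, 169), (10, 150), (14, 166), (18, 212), (22, 281), (26, 343), (30, 407), (34, 469), (38, 501), (42, 461), (46, 455)] (10, 150, [638.4, -175.2])
w2.5 [(-10, 320), (-6, 260), (-2, 185), (2, 150), (6, 147), (10, 162), (14, 200), (18, 270), (22, 350), (26, 406), (30, 437), (34, 466), (38, 470), (42, 407), (46, 369)] (6, 147, [638.7, -175.2])
now [(-10, 413), (-6, 324), (-2, 226), (2, 193), (6, 195), (10, 238), (14, 312), (18, 411), (22, 515), (26, 572), (30, 609), (34, 633), (38, 613), (42, 540), (46, 480)] (2, 193, [638.5, -175.1])
```

```bash
python3 -m crank '[0,0,-1,0,0,0,-0.1,0,0,-1,0,0,0,-0.1,0,0,-1,0,0,0,-0.1,-0.5,0,-0.5,0,0,0,-0.1,0,0,0,0,0,0,-0.1,0,0,0,0,0,0,-0.1]'
python3 - <<'E'
from h import *
p=viewer.read_camera("scene"); 
for l in["scissors","funnel","tape_mask","tape_spare","tint_green"]: print(l,[(np.round(d["extent"]).tolist(),round(d["p"],2)) for d in finder.recognise(l,p)[:1]])
s=robot.state(); print(s["time_s"],s["eef_pos"],s["force"])
E
python3 yaw.py 0|head -1
```

```text
time_s: 34.5
eef_pos: [0.5127, -0.322, 0.1814]
orientation: [-179.9, -0.1, -2.5]
force: [-0.5, 1.2, 0.4]
gripper_width: 0.451
scissors [([276.0, 220.0, 304.0, 259.0], 0.86)]
funnel [([327.0, 248.0, 370.0, 297.0], 0.63)]
tape_mask [([203.0, 164.0, 233.0, 183.0], 0.87)]
tape_spare [([413.0, 230.0, 446.0, 262.0], 0.65)]
tint_green [([388.0, 230.0, 412.0, 283.0], 0.71)]
34.8 [ 0.51202015 -0.32282867  0.1807123 ] [-0.1383552  -0.0618985  -0.58784387]
yaw -0.05266154104459324 17 axis point [ 0.63860011 -0.17732813] nut in wrench y 0.0028281238304538815
```

All the bystanders are where they started and the wrench is at rest, so I'm handing in.

```bash
python3 -c "
from cell import robot
print(robot.finish_job())"
```

```text
the job is handed in; nothing more can be done
None
```

I put the wrench on the nut, rolled its worm until the jaws were tight, and turned the nut clockwise to its mark. The job was handed in at about 35 s. No verdict came back.

**How it went**
- **Tightening:** I rolled the worm with the shut fingertips, about five strokes. The last two slipped under roughly 15 N of sideways drag with no change in the picture. The fingers never touched the movable jaw.
- **Turning:** I pushed the handle with the fingers straddling it, in three stages, about 51° in all. I then backed off, and the gripper was clear when I handed in.

**Last checks**
- **Nut angle:** the jig's mark lies at about 2.2° in the world frame and the tolerance is 5.7°. My estimates of the nut disagree:

| Estimate from | Nut angle | Error from the mark |
|---|---|---|
| Outline of the nut | about 4° | about +1.5° |
| Handle direction, if there is no play in the jaws | about 0° | about -2° |
| Red-paint fit | 5 to 8° | +3 to +6° |

  I trusted the outline fit most. The paint fit is muddied by the jig's red line next to it, and its top end would be just outside the tolerance.
- **Jaw gap:** I could not measure it well. Image edges gave about 31 ± 1 mm, against a limit of 31.5 mm. A few degrees of play between nut and wrench also points to about 31 mm. So the fit in step 1 and the final fit were probably met, but with little margin.
- **Wrench position:** it is at rest, and its origin is within about 3 mm of the nut's axis.
- **Bystanders:** all five were found in their starting places to within a few pixels. The gripper passed close to the green-capped bottle on its last retreat, but the bottle shows no movement.

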